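# Stir the heating beads and hold the tube carrier level over them

## Task

Get the bead bath ready: take the stirring rod from its stand, stir the beads all the way round in the steel dish with it without spilling any, and stand the rod in the empty glass beaker. Then pick up the lopsided tube carrier by the balance point on its bar and finish still holding it: level and steady, touching nothing else, the tube block centred over the dish with its underside about 60 mm above the rim. Leave the other things on the bench where they are.

Things in the scene. Friction and masses are not known exactly. Their poses are not given: they have to be found in the camera images.
- dish_rim (a point): centre of the mouth of the round steel dish that holds the beads, at rim height, z up. The dish is fixed on a white square hot plate (165 mm square, 45 mm high, knobs on the side facing the robot). Rim 100 mm above the bench, 136 mm across outside, inner radius about 62 mm, wall 4 mm; the inner floor is 50 mm below the rim
- bead0_center (a point): centre of one of eight loose round white ceramic beads, 22 mm across, 14 g, lying in a single layer on the dish's floor (one of the outer seven, numbered 0 to 6 round the ring)
- bead1_center (a point): centre of one of eight loose round white ceramic beads, 22 mm across, 14 g, lying in a single layer on the dish's floor (one of the outer seven, numbered 0 to 6 round the ring)
- bead2_center (a point): centre of one of eight loose round white ceramic beads, 22 mm across, 14 g, lying in a single layer on the dish's floor (one of the outer seven, numbered 0 to 6 round the ring)
- bead3_center (a point): centre of one of eight loose round white ceramic beads, 22 mm across, 14 g, lying in a single layer on the dish's floor (one of the outer seven, numbered 0 to 6 round the ring)
- bead4_center (a point): centre of one of eight loose round white ceramic beads, 22 mm across, 14 g, lying in a single layer on the dish's floor (one of the outer seven, numbered 0 to 6 round the ring)
- bead5_center (a point): centre of one of eight loose round white ceramic beads, 22 mm across, 14 g, lying in a single layer on the dish's floor (one of the outer seven, numbered 0 to 6 round the ring)
- bead6_center (a point): centre of one of eight loose round white ceramic beads, 22 mm across, 14 g, lying in a single layer on the dish's floor (one of the outer seven, numbered 0 to 6 round the ring)
- bead7_center (a point): centre of one of eight loose round white ceramic beads, 22 mm across, 14 g, lying in a single layer on the dish's floor (middle of the layer)
- rod_grip (a point): middle of the white plastic handle of the stirring rod (handle 18 mm across, 60 mm long; its top end is 30 mm above this point). The rod is straight and round, 190 mm long and weighs about 80 g; its steel shaft is 10 mm across. z runs along the rod, from the tip to the handle. It starts upright in the stand, loose
- rod_tip (a point): bottom end of the rod's steel shaft, 160 mm below rod_grip along the rod; in the stand it is 10 mm above the bench
- rod: the loose stirring rod; origin at its bottom end, z along it towards the handle
- stand: fixed grey block, 80 x 80 x 60 mm, with one upright hole 12.5 mm wide and 50 mm deep in the middle of its top, in which the rod stands; origin at the centre of its underside. Stand and beaker may change places
- beaker_in (a point): centre of the inner floor of the empty glass beaker, a few mm above the bench. The beaker is fixed, 105 mm tall, rim 84 mm across, wall 3 mm. A rod let go in it leans on the rim, which is fine
- beaker: the fixed beaker; origin at the centre of its underside
- carrier_balance (a point): balance point of the loose tube carrier, mid-height in its bar, 42 mm above the bench at the start. x runs along the bar towards the block, z up. Aluminium bar 18 mm wide (y), 16 mm high, from x = 33 to -157 mm. Block at the +x end: 40 x 40 x 46 mm, centre at x = 53 mm, four white caps 10 mm proud on top. Thin leg, 10 mm across, under the bar at x = -150 mm. 0.3 to 0.5 kg
- carrier_block (a point): centre of the underside of the carrier's tube block, 53 mm along the bar from the balance point and 42 mm lower; same axes
- carrier: the loose tube carrier; origin under its balance point at bench level, x along the bar towards the block, z up
- dish: the fixed hot plate with the dish; origin at the centre of the hot plate's underside, on the bench below the dish's centre
- vial: bystander, to be left alone: small screw-cap vial, 32 mm across, 65 mm tall; origin at its underside
- jar: bystander, to be left alone: amber glass jar with a cap, 56 mm across, 85 mm tall; origin at its underside
- petri: bystander, to be left alone: closed clear petri dish, 92 mm across, 20 mm high; origin at its underside
- pipette: bystander, to be left alone: hand pipette lying on the bench, about 220 mm long, 30 mm high; origin at its underside
Things that resemble listed ones, but are neither listed nor needed, are in the scene too. What is shaped like the stand but purple is not meant.

How it is judged:
By the outcome, as a careful person would: the job done as asked, in the order asked, and still so for the second after the job is handed in, while the arm keeps its last pose, push and grip.
It also fails if it takes over 72 s, if anything falls off the work surface, if the arm or the gripper's body presses on something with over 40 N, if the wrist force passes 120 N, or if a joint passes its speed limit or range.

## Robot

A 7-joint arm with a two-finger parallel gripper is mounted at the origin on the work surface. World frame = base frame: x ahead of the robot, y to its left, z up, the work surface at z = 0. Lengths are in m, angles in degrees, forces in N, time in s.
With the tool pointing down it reaches from about 0.425 to 0.875 m from the base axis. Payload 4.7 kg.
Tool frame: the origin (TCP) lies at the very end of the fingers, on their centre line; the grasp point (between the pads) lies 19 mm behind it; z points along the fingers, y is the direction in which the jaws open and shut (so a half turn about z gives the same grasp; the last joint's range is limited). The gripper opens to 87 mm and grips with 3 to 60 N. Pads are 19 mm wide; open, the fingers measure 117 mm over their backs; the gripper's body (75 mm by 190 mm) begins 51 mm behind the grasp point.
Start: joints at [67.386, 18.392, -4.016, 83.108, 1.295, 78.541, -3.26], TCP at [0.258, -0.596, 0.223] pointing down, gripper open.
Joint ranges: [-163.93, 163.93], [-17.29, 119.83], [-79.2, 71.16], [3.27, 140.29], [-89.18, 269.18], [5.43, 117.66], [-154.24, 154.24]. Speed limits (degrees/s): [147.25, 147.25, 180, 180, 180, 180, 180].

## Interface

Orientations are given as [roll, pitch, yaw] about the fixed x, y, z axes, in that order (R = Rz(yaw) Ry(pitch) Rx(roll)).
In Python, from cell import env gives the robot as it stands.
- The arm moves only by the tool servo_tool, never from a script. Its argument "increments" is a list that holds one entry, the list of rows, each a list of 7 numbers: the shift along the tool's x, y, z in m, then the turn, a rotation vector about the tool's x, y, z in degrees, then the opening, from -1 (shut) to 1 (fully open). In form: [[[dx, dy, dz, rx, ry, rz, fingers], ...]]. A call has 1 to 20 rows; each row is the pose to reach, as a shift and turn from the pose commanded when the call began, along the tool's axes at that moment; what a row does not reach only later rows make up. A row lasts 1/10 s, in which the tool goes at most 50 mm and 8.59 degrees, less where a joint would pass 70% of its speed; a pose out of reach is approached as far as the arm can. A call with a gripper value outside its range is refused whole. The fingers move at their own pace and stop on an object; "squeeze" is the grip in N (left out, the last holds). Time passes only in rows, so rows that repeat a pose let the fingers close. It gives the time, the measured TCP pose, the force and the opening at its end, in the units of the state.
- env.get_obs(): the state, without advancing time (a new reading comes with each control period).
- env.read_camera(name): name is "scene" or "top" or "wrist"; returns a dict with "frame" (400x640x3 uint8, blue, green, red), "intrinsics" (3x3 intrinsics, pixels), "rvec" (rotation vector, rad) and "tvec" (3), from world to camera coordinates, as OpenCV has them. Camera axes: x right, y down, z forward; pixel columns grow to the right and rows downward; lengths in m; the calibration is good to about 2 mm. The wrist camera is an equidistant fisheye: a pixel r from the principal point sees the ray r / f radians off the axis. A picture is of the moment at which its call begins. There is no depth.
- env.sign_off(): hands the job in, once; it reports no verdict.
The state is a dict: "time_s": time; "qpos": joint angles; "joint_velocities": joint speeds; "effort": joint torques, N m; "tool_pos": TCP position; "tool_rot": TCP orientation; "force": force on the tool from outside, world axes, zero at the start; "wrist_torque": the same for the moment, N m; "grip_width": finger opening in m.
Only numpy, scipy, OpenCV 4.12 (cv2) and the standard library are available. Lean on these libraries where they do the work, as an engineer would, in place of code of your own. Each camera call takes 0.05 s, during which the arm holds its last target.

## Working session

There is one attempt and no reset: what is moved stays moved. The work goes in short steps, Python scripts to look and compute and a tool call to move; the robot and the scene stay as the last step left them, time stands still between calls to the robot, and variables do not carry over. Pictures are saved under pics/ and viewed, and the job is handed in when it is done.

Besides the shell and the picture viewer there is one more tool, called after "Emit:" as a command line: name --argument value ..., lists and objects as JSON in quotes. servo_tool: Moves the arm, as the interface text tells. Its arguments: {"type":"object","properties":{"increments":{"type":"array","items":{"type":"array","items":{"type":"array","items":{"type":"number"}}}},"squeeze":{"type":"number"}},"required":["increments"]}

```bash
ls; mkdir -p pics; python3 - <<'E'
from cell import env
import cv2,numpy as np
o=env.get_obs();print(o)
for n in("scene","top","wrist"):
    d=env.read_camera(n);cv2.imwrite(f"pics/{n}0.png",d["frame"]);print(n,d["intrinsics"],d["rvec"],d["tvec"])
E
```

```text
pics
{'time_s': 0.0, 'qpos': array([67.38642185, 18.43833489, -4.01684924, 83.17631611,  1.29476304,
       78.54038804, -3.25969595]), 'joint_velocities': array([-0.01935808, -0.04431236,  0.07847186, -0.04609137,  0.04167072,
       -0.06963519, -0.07308881]), 'effort': array([ 5.78646541e-04, -4.91289067e+01, -4.03133305e-01, -3.12529743e+01,
       -6.38213125e-02,  4.34953964e-02,  1.57193399e-04]), 'tool_pos': array([ 0.25811279, -0.59594064,  0.22145752]), 'tool_rot': array([-1.79890199e+02,  5.17574001e-03,  2.34248713e+01]), 'force': array([ 0.04128533, -1.24677   ,  0.01514124]), 'wrist_torque': array([-0.01822403, -0.05934989,  0.02773446]), 'grip_width': 0.08700826623348754}
scene [[460.2694756    0.         318.52031012]
 [  0.         460.2694756  196.0025902 ]
 [  0.           0.           1.        ]] [ 0.6331284   2.61866512 -1.20271866] [ 0.50353816 -0.02347205  1.52373182]
top [[517.18263806   0.         328.35434929]
 [  0.         517.18263806 191.53342534]
 [  0.           0.           1.        ]] [ 2.15470044 -2.12306062  0.19223093] [-0.06099242  0.55944463  1.40233309]
wrist [[309.70691629   0.         316.24560022]
 [  0.         309.70691629 198.50712854]
 [  0.           0.           1.        ]] [-2.44313751  1.60271931  0.20867212] [-0.64836199 -0.03080936  0.3889776 ]
```

View pics/scene0.png

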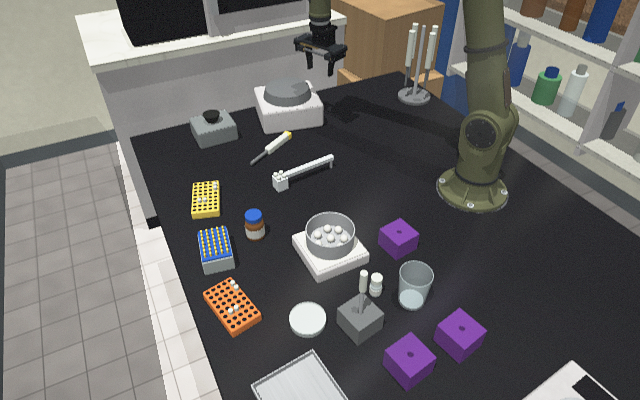

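View pics/top0.png

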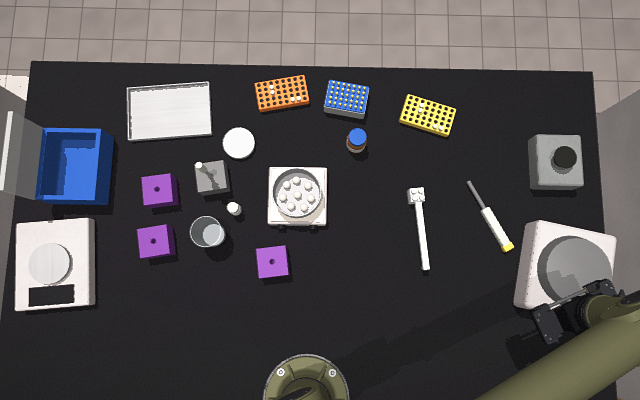

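View pics/wrist0.png

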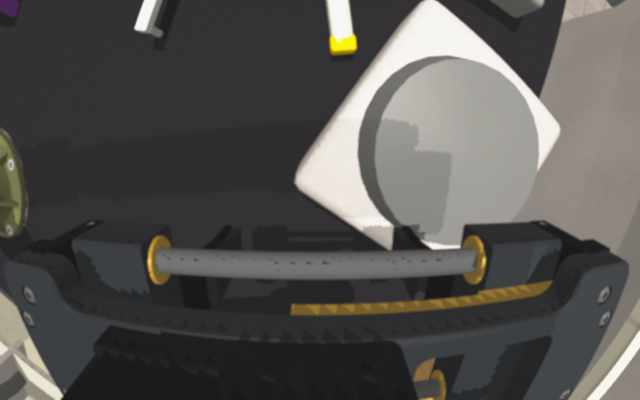

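Scene picture: grey stand with rod at about (360,318), beaker (415,285), dish (330,235), carrier block (281,181) with bar to (333,158), vial (376,284). Top picture: stand (212,177), beaker (207,233), dish (297,193), carrier (417,192)–(426,268), vial (234,208), petri (238,143), jar (357,140). The three purple blocks are decoys.

```bash
cat > h.py <<'E'
import numpy as np,cv2
from scipy.spatial.transform import Rotation as R
def cam(d):
    Rm=cv2.Rodrigues(np.array(d["rvec"],float))[0];t=np.array(d["tvec"],float).ravel()
    return np.array(d["intrinsics"]),Rm,t
def ray(d,uv,fish=False):
    K,Rm,t=cam(d);uv=np.array(uv,float)
    x=(uv[0]-K[0,2])/K[0,0];y=(uv[1]-K[1,2])/K[1,1]
    if fish:
        r=np.hypot(x,y);v=np.array([np.sin(r)*x/max(r,1e-9),np.sin(r)*y/max(r,1e-9),np.cos(r)])
    else: v=np.array([x,y,1.])
    w=Rm.T@v;return -Rm.T@t,w/np.linalg.norm(w)
def plane(d,uv,z,fish=False):
    c,w=ray(d,uv,fish);return c+w*(z-c[2])/w[2]
def tri(rays):
    A=np.zeros((3,3));b=np.zeros(3)
    for c,w in rays:
        P=np.eye(3)-np.outer(w,w);A+=P;b+=P@c
    return np.linalg.solve(A,b)
def proj(d,p,fish=False):
    K,Rm,t=cam(d);q=Rm@np.array(p,float)+t
    if fish:
        th=np.arctan2(np.hypot(q[0],q[1]),q[2]);s=th/np.hypot(q[0],q[1]);return np.array([K[0,0]*q[0]*s+K[0,2],K[1,1]*q[1]*s+K[1,2]])
    return np.array([K[0,0]*q[0]/q[2]+K[0,2],K[1,1]*q[1]/q[2]+K[1,2]])
def crop(f,x0,y0,x1,y1,s,name):
    cv2.imwrite(name,cv2.resize(f[y0:y1,x0:x1],None,fx=s,fy=s,interpolation=cv2.INTER_CUBIC))
def toolmove(obs,target,rpy):
    "tool shift, rotvec from current measured pose"
    R0=R.from_euler('xyz',obs['tool_rot'],degrees=True);R1=R.from_euler('xyz',rpy,degrees=True)
    return R0.inv().apply(np.array(target)-obs['tool_pos']),(R0.inv()*R1).as_rotvec(degrees=True)
E
python3 - <<'E'
from h import *
from cell import env
import pickle
t=env.read_camera("top");s=env.read_camera("scene")
pickle.dump((t,s),open("cams0.pkl","wb"))
print(ray(t,(0,0))[0],ray(s,(0,0))[0])
crop(t["frame"],180,125,340,245,5,"pics/tA.png")
crop(t["frame"],390,175,450,280,5,"pics/tB.png")
crop(s["frame"],290,200,450,320+20,4,"pics/sA.png")
crop(s["frame"],260,140,350,200,7,"pics/sB.png")
E
```

```text
[ 0.31790089 -0.03802491  1.47672936] [0.97662088 0.81495579 0.97873336]
```

View pics/tA.png

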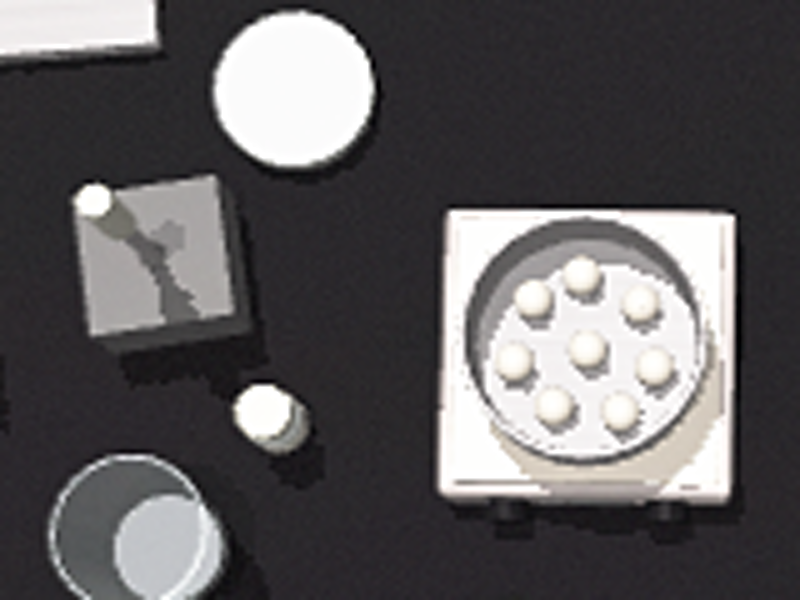

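View pics/tB.png

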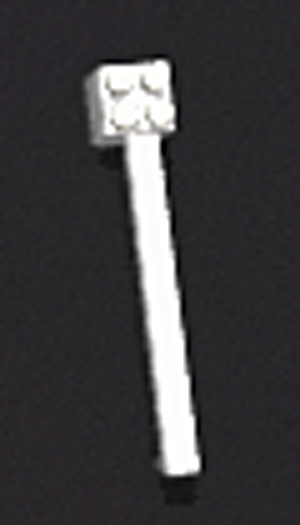

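View pics/sA.png

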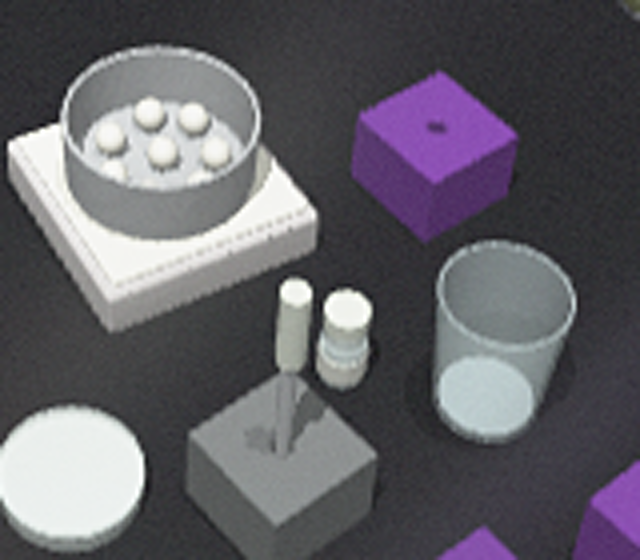

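View pics/sB.png

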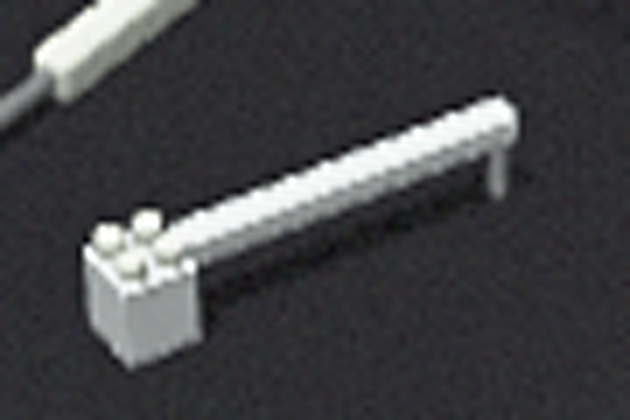

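tA/sA show the only grey stand, with the rod's white top at top-pixel (199,165), beaker with light rim, dish with 8 beads; sB shows the carrier, block at near end and thin leg at far end. The grey block is the stand meant, the purple ones are not.

```bash
python3 - <<'E'
from h import *
import pickle
t,s=pickle.load(open("cams0.pkl","rb"))
a=lambda u,v:((u+.5)/5-.5+180,(v+.5)/5-.5+125)
b=lambda u,v:((u+.5)/5-.5+390,(v+.5)/5-.5+175)
sa=lambda u,v:((u+.5)/4-.5+290,(v+.5)/4-.5+200)
sb=lambda u,v:((u+.5)/7-.5+260,(v+.5)/7-.5+140)
P=lambda n,x:print(n,np.round(x,4))
P("rodtop",plane(t,a(95,201),.2));P("rodtop s",plane(s,sa(296,287),.2))
P("rodtop tri",tri([ray(t,a(95,201)),ray(s,sa(296,287))]))
c=[plane(t,a(*q),.06) for q in((75,197),(220,176),(235,320),(90,337))]
P("stand",np.mean(c,0));P("sides",[np.linalg.norm(c[i]-c[i-1]) for i in range(4)])
c=[plane(s,sa(*q),.06) for q in((188,443),(288,373),(377,458),(277,527))]
P("stand s",np.mean(c,0));P("sides",[np.linalg.norm(c[i]-c[i-1]) for i in range(4)])
c=[plane(t,a(*q),.045) for q in((447,211),(737,213),(732,500),(438,497))]
P("plate",np.mean(c,0));P("sides",[np.linalg.norm(c[i]-c[i-1]) for i in range(4)])
# dish rim ellipse
f=[(466,341),(714,341),(586,217),(590,466)]
c=[plane(t,a(*q),.1) for q in f];P("rim pts",c)
c=[plane(s,sa(*q),.1) for q in((62,118),(262,130),(160,45),(160,196))];P("rim pts s",c)
P("beads",[plane(t,a(*q),.061)[:2] for q in((582,275),(640,303),(655,366),(620,410),(554,407),(514,360),(533,300),(588,349))])
P("beaker s",[plane(s,sa(*q),.105) for q in((437,290),(576,305),(500,241),(510,350))])
crop(t["frame"],180,205,240,260,10,"pics/tC.png")
crop(t["frame"],400,180,440,210,15,"pics/tD.png")
c0=plane(t,b(145,140),.05);c1=plane(t,b(181,472),.05);P("bar top ends",[c0,c1]);P("len",np.linalg.norm(c0-c1))
E
```

```text
rodtop [0.5975 0.2765 0.2   ]
rodtop s [0.5956 0.277  0.2   ]
rodtop tri [0.5966 0.2769 0.2007]
stand [0.5967 0.2759 0.06  ]
sides [0.0802 0.0814 0.0826 0.0804]
stand s [0.5984 0.2821 0.06  ]
sides [0.0752 0.081  0.0783 0.0773]
plate [0.5484 0.0341 0.045 ]
sides [0.1623 0.164  0.163  0.1631]
rim pts [[ 0.5455  0.0975  0.1   ]
 [ 0.5477 -0.0362  0.1   ]
 [ 0.6149  0.0345  0.1   ]
 [ 0.4788  0.0291  0.1   ]]
rim pts s [[ 0.6105  0.0096  0.1   ]
 [ 0.4963  0.0814  0.1   ]
 [ 0.5174 -0.0242  0.1   ]
 [ 0.5853  0.1029  0.1   ]]
beads [[ 0.5903  0.038 ]
 [ 0.5749  0.0054]
 [ 0.5396 -0.0036]
 [ 0.5147  0.0152]
 [ 0.5158  0.0517]
 [ 0.5417  0.0745]
 [ 0.5757  0.0649]
 [ 0.5486  0.0337]]
beaker s [[0.474  0.2527 0.105 ]
 [0.4061 0.3009 0.105 ]
 [0.4165 0.2381 0.105 ]
 [0.4618 0.3103 0.105 ]]
bar top ends [[ 0.5325 -0.3053  0.05  ]
 [ 0.3492 -0.3222  0.05  ]]
len 0.1841
```

View pics/tC.png

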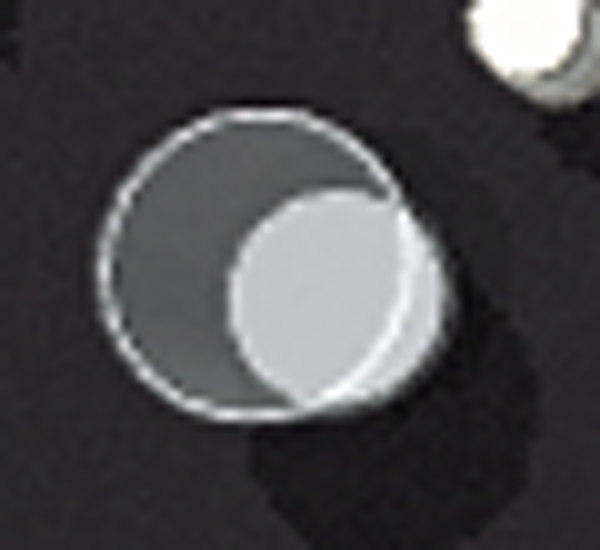

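View pics/tD.png

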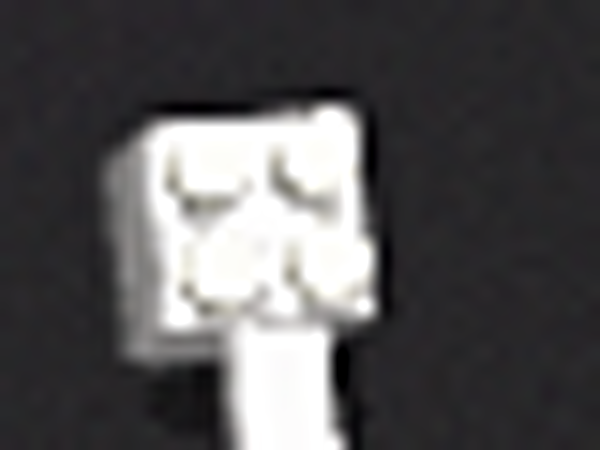

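```bash
python3 - <<'E'
from h import *
import pickle
t,s=pickle.load(open("cams0.pkl","rb"))
a=lambda u,v:((u+.5)/10-.5+180,(v+.5)/10-.5+205)
for q in((99,264),(411,264),(255,106),(255,422),(255,264)): print(np.round(plane(t,a(*q),.105),4))
from cell import env
o=env.get_obs(); print(o['tool_pos'],o['tool_rot'])
print(toolmove(o,[.597,.277,.27],[180,0,90]))
E
```

```text
[0.4389 0.3141 0.105 ]
[0.4401 0.2317 0.105 ]
[0.4816 0.2752 0.105 ]
[0.3978 0.2707 0.105 ]
[0.4395 0.2729 0.105 ]
[ 0.25825157 -0.59620853  0.22202077] [-1.79947917e+02  3.27677434e-03  2.34239162e+01]
(array([ 0.65795642, -0.66662673, -0.0474109 ]), array([-4.79903603e-02, -2.73599554e-02, -6.65760805e+01]))
```

Emit:
servo_tool --increments '[[[0.01,-0.01,-0.012,0,0,-1,1],[0.03,-0.03,-0.03,0,0,-3,1],[0.06,-0.06,-0.047,0,0,-6,1],[0.095,-0.096,-0.047,0,0,-10,1],[0.13,-0.132,-0.047,0,0,-13,1],[0.165,-0.167,-0.047,0,0,-17,1],[0.2,-0.203,-0.047,0,0,-20,1],[0.235,-0.238,-0.047,0,0,-24,1],[0.27,-0.274,-0.047,0,0,-27,1],[0.305,-0.309,-0.047,0,0,-31,1],[0.34,-0.344,-0.047,0,0,-34,1],[0.375,-0.38,-0.047,0,0,-38,1],[0.41,-0.415,-0.047,0,0,-41,1],[0.445,-0.451,-0.047,0,0,-45,1],[0.48,-0.486,-0.047,0,0,-49,1],[0.515,-0.522,-0.047,0,0,-52,1],[0.55,-0.557,-0.047,0,0,-56,1],[0.585,-0.593,-0.047,0,0,-59,1],[0.62,-0.628,-0.047,0,0,-63,1],[0.658,-0.667,-0.047,0,0,-66.6,1]]]'

```text
time_s: 2.25
tool_pos: [0.5955, 0.275, 0.2706]
tool_rot: [179.9, 0.0, 90.2]
force: [0.6, -1.1, 1.1]
grip_width: 0.087
```

```bash
python3 - <<'E'
from h import *
from cell import env
o=env.get_obs(); print(o['time_s'],o['tool_pos'],o['tool_rot'],o['qpos'])
w=env.read_camera("wrist");cv2.imwrite("pics/w1.png",w["frame"])
for p in ([.597,.277,.2],[.597,.277,.06]):print(proj(w,p,True))
E
```

```text
2.25 [0.59550425 0.27499711 0.27058171] [1.79932492e+02 3.96081213e-02 9.01819671e+01] [  8.2839716   25.18627407 -49.71168979  76.64372931  19.05013222
  86.60817317 -39.56453586]
[318.30451231 207.15989655]
[317.3596244  174.93892986]
```

View pics/w1.png

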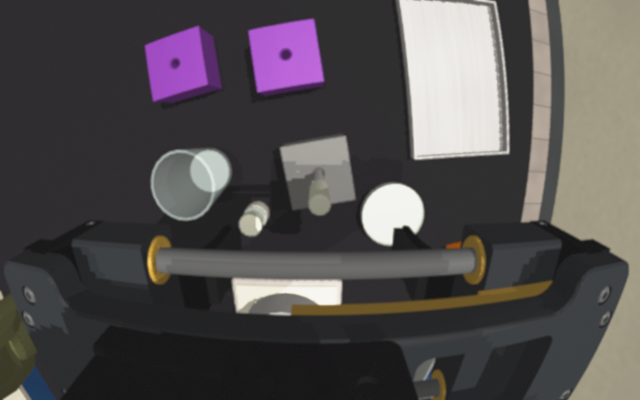

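The wrist picture shows the rod top at (319,209), where my estimate projects (318,207); the stand and rod positions agree. Descending around the handle.

Emit:
servo_tool --increments '[[[0.002,0.001,0.01,0,0,0,1],[0.002,0.001,0.03,0,0,0,1],[0.002,0.001,0.055,0,0,0,1],[0.002,0.001,0.08,0,0,0,1],[0.002,0.001,0.105,0,0,0,1],[0.002,0.001,0.118,0,0,0,1],[0.002,0.001,0.12,0,0,0,1],[0.002,0.001,0.12,0,0,0,0],[0.002,0.001,0.12,0,0,0,-1],[0.002,0.001,0.12,0,0,0,-1],[0.002,0.001,0.12,0,0,0,-1],[0.002,0.001,0.12,0,0,0,-1],[0.002,0.001,0.12,0,0,0,-1]]]' --squeeze 40

```text
time_s: 3.6
tool_pos: [0.5965, 0.2751, 0.1497]
tool_rot: [180.0, 0.0, 90.0]
force: [0.8, 0.1, -0.3]
grip_width: 0.0472
```

Emit:
servo_tool --increments '[[[0,0,0,0,0,0,-1],[0,0,0,0,0,0,-1],[0,0,0,0,0,0,-1],[0,0,0,0,0,0,-1],[0,0,0,0,0,0,-1]]]' --squeeze 50

```text
time_s: 4.1
tool_pos: [0.5965, 0.2749, 0.1495]
tool_rot: [180.0, 0.0, 90.0]
force: [1.0, 0.4, -1.2]
grip_width: 0.017
```

Emit:
servo_tool --increments '[[[0,0,-0.004,0,0,0,-1],[0,0,-0.015,0,0,0,-1],[0,0,-0.035,0,0,0,-1],[0,0,-0.06,0,0,0,-1],[0,0,-0.085,0,0,0,-1],[0,0,-0.108,0,0,0,-1],[0,0,-0.12,0,0,0,-1],[0,0,-0.125,0,0,0,-1],[0,0,-0.125,0,0,0,-1],[0,0,-0.125,0,0,0,-1]]]'

```text
time_s: 5.1
tool_pos: [0.596, 0.2746, 0.2733]
tool_rot: [-179.9, 0.1, 90.0]
force: [-0.0, 0.2, -0.9]
grip_width: 0.0172
```

```bash
python3 - <<'E'
from h import *
from cell import env
o=env.get_obs(); print(o['time_s'],o['tool_pos'],o['tool_rot'],o['qpos'],o['force'])
t=env.read_camera("top");s=env.read_camera("scene");w=env.read_camera("wrist")
crop(s["frame"],270,170,450,320,4,"pics/s2.png");crop(t["frame"],150,110,290,230,5,"pics/t2.png")
tip=o['tool_pos']+[0,0.002,-.141]
for z in(-.141,-.1,-.05):print(proj(s,o['tool_pos']+[0,.002,z]),proj(w,o['tool_pos']+[0,.002,z],1))
cv2.imwrite("pics/w2.png",w["frame"])
E
```

```text
5.1 [0.59595856 0.27460645 0.27329904] [-1.79898910e+02  5.66669415e-02  9.00264205e+01] [  8.15033282  25.28043818 -49.60823375  76.18137721  18.98762873
  87.09033179 -39.60633833] [-0.018815    0.24821509 -0.92266572]
[361.64073123 290.70245656] [316.70181249 187.33099314]
[362.68513336 279.16304536] [316.69748687 197.63429327]
[364.03540045 264.24418729] [316.68934731 215.19334404]
```

View pics/s2.png

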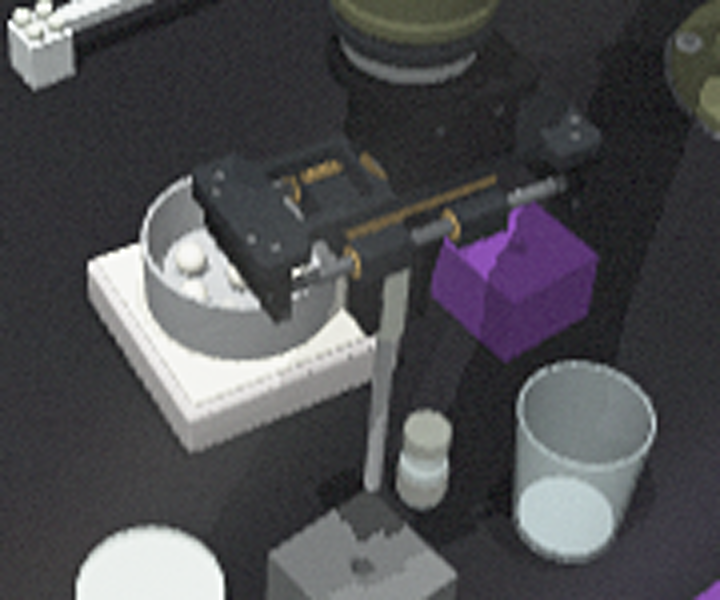

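View pics/w2.png

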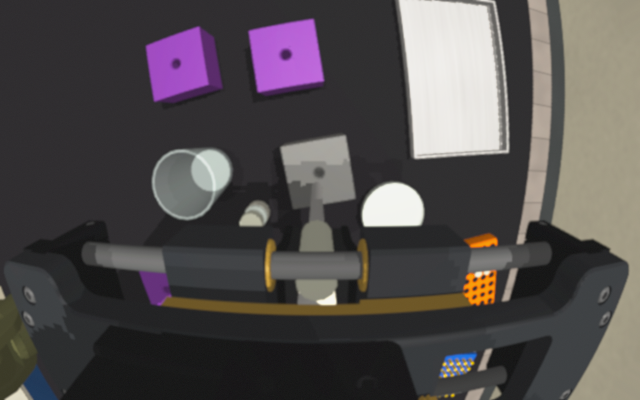

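The rod hangs straight in the grip, tip at scene (363,292) against (362,291) predicted. Next: over the dish.

Emit:
servo_tool --increments '[[[-0.004,-0.001,0,0,0,0,-1],[-0.014,-0.003,0,0,0,0,-1],[-0.03,-0.006,0,0,0,0,-1],[-0.05,-0.009,0,0,0,0,-1],[-0.075,-0.014,0,0,0,0,-1],[-0.1,-0.019,0,0,0,0,-1],[-0.125,-0.024,0,0,0,0,-1],[-0.15,-0.028,0,0,0,0,-1],[-0.175,-0.033,0,0,0,0,-1],[-0.197,-0.037,0,0,0,0,-1],[-0.212,-0.04,0,0,0,0,-1],[-0.22,-0.042,0,0,0,0,-1],[-0.222,-0.042,0,0,0,0,-1],[-0.222,-0.042,0,0,0,0,-1],[-0.222,-0.042,0,0,0,0,-1]]]'

```text
time_s: 6.75
tool_pos: [0.5545, 0.0541, 0.2746]
tool_rot: [180.0, -0.0, 90.1]
force: [-0.6, -0.0, -0.5]
grip_width: 0.017
```

```bash
python3 - <<'E'
from h import *
from cell import env
o=env.get_obs(); print(o['time_s'],o['tool_pos'],o['tool_rot'],o['qpos'],o['force'])
s=env.read_camera("scene");w=env.read_camera("wrist")
crop(s["frame"],270,150,420,270,5,"pics/s3.png")
print(proj(s,o['tool_pos']+[0,.002,-.1393]),proj(w,o['tool_pos']+[0,.002,-.1393],1))
crop(w["frame"],220,100,420,250,4,"pics/w3.png")
E
```

```text
6.75 [0.55446622 0.05413269 0.27459265] [ 1.79991226e+02 -2.95636088e-02  9.01129822e+01] [ 34.37142165   9.99526621 -47.86381428  90.65870333   7.42962534
  82.64425573 -13.8976606 ] [-0.63411119 -0.02979967 -0.46199423]
[331.73531782 223.76619211] [316.40535816 188.04054403]
```

View pics/s3.png

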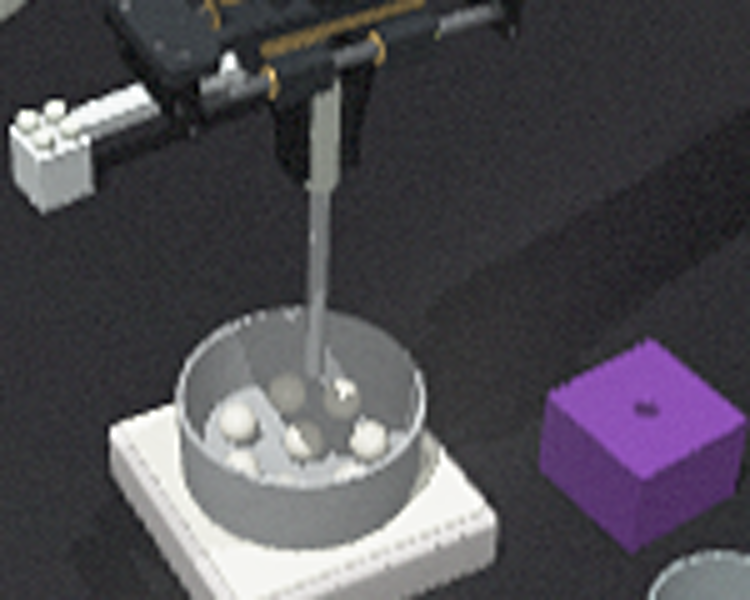

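View pics/w3.png

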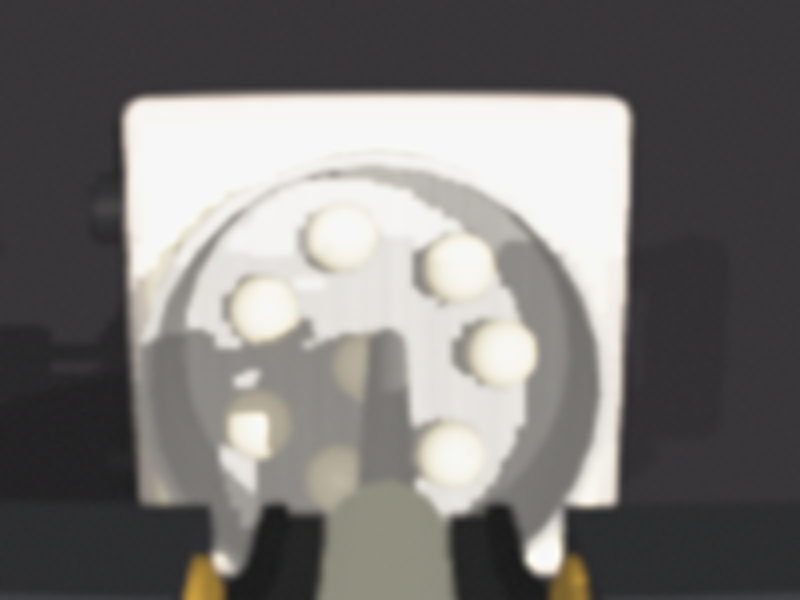

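```bash
python3 - <<'E'
from h import *
from cell import env
w=env.read_camera("wrist");o=env.get_obs();print(o['tool_pos'])
for q in((340,237),(460,267),(263,310),(502,352),(258,423),(452,452),(338,477)):
    p=plane(w,((q[0]+.5)/4-.5+220,(q[1]+.5)/4-.5+100),.061,1);print(np.round(p,4),np.round(p[:2]-[.5545,.056],4),np.hypot(*(p[:2]-[.5545,.056])))
for q in((127,100),(628,100)):print(plane(w,((q[0]+.5)/4-.5+220,(q[1]+.5)/4-.5+100),.045,1))
E
```

```text
[0.55450356 0.054009   0.27449875]
[0.5402 0.0757 0.061 ] [-0.0143  0.0197] 0.024404018744016823
[0.5768 0.0666 0.061 ] [0.0223 0.0106] 0.02469159295496304
[0.5163 0.0531 0.061 ] [-0.0382 -0.0029] 0.03834713345309292
[0.5903 0.04   0.061 ] [ 0.0358 -0.016 ] 0.039194665441598435
[0.5139 0.0169 0.061 ] [-0.0406 -0.0391] 0.05637012968664023
[0.5752 0.0075 0.061 ] [ 0.0207 -0.0485] 0.052740215145149844
[ 0.5391 -0.0009  0.061 ] [-0.0154 -0.0569] 0.058980191036986915
[0.47196314 0.11833116 0.045     ]
[0.6305828  0.11857807 0.045     ]
```

Emit:
servo_tool --increments '[[[0,0,0.005,0,0,0,-1],[0,0,0.015,0,0,0,-1],[0,0,0.028,0,0,0,-1],[0,0,0.041,0,0,0,-1],[0,0,0.054,0,0,0,-1],[0,0,0.065,0,0,0,-1],[0,0,0.073,0,0,0,-1],[0,0,0.076,0,0,0,-1],[0,0,0.076,0,0,0,-1]]]'

```text
time_s: 7.8
tool_pos: [0.5544, 0.0529, 0.1982]
tool_rot: [-180.0, -0.0, 90.0]
force: [-0.3, 0.2, -1.1]
grip_width: 0.0172
```

```bash
python3 - <<'E'
from h import *
from cell import env
o=env.get_obs(); print(o['tool_pos'],o['force'])
ph=[];r=[]
p0=o['tool_pos'][:2]-[.55,.033];a0=np.degrees(np.arctan2(p0[1],p0[0]));r0=np.hypot(*p0);print(a0,r0)
N=60;prev=p0
for k in range(1,N+1):
    a=np.radians(a0+10*k); rr=min(.039,r0+.0025*k)
    q=np.array([np.cos(a),np.sin(a)])*rr
    base=p0 if k<=20 else base
    d=q-base;print(k,int(a0+10*k),"[%.3f, %.3f]"%(d[1],d[0]))
    if k%20==0: base=q
E
```

```text
[0.55437991 0.05293263 0.19816141] [-0.25508701  0.23679941 -1.14731381]
77.60703798312477 0.020408165257582666
1 87 [0.003, -0.003]
2 97 [0.005, -0.008]
3 107 [0.007, -0.013]
4 117 [0.007, -0.018]
5 127 [0.006, -0.024]
6 137 [0.004, -0.031]
7 147 [0.000, -0.036]
8 157 [-0.005, -0.040]
9 167 [-0.012, -0.042]
10 177 [-0.018, -0.043]
11 187 [-0.025, -0.043]
12 197 [-0.032, -0.042]
13 207 [-0.038, -0.039]
14 217 [-0.044, -0.035]
15 227 [-0.049, -0.031]
16 237 [-0.053, -0.025]
17 247 [-0.056, -0.019]
18 257 [-0.058, -0.013]
19 267 [-0.059, -0.006]
20 277 [-0.059, 0.001]
21 287 [0.001, 0.007]
22 297 [0.004, 0.013]
23 307 [0.008, 0.019]
24 317 [0.012, 0.024]
25 327 [0.018, 0.028]
26 337 [0.024, 0.031]
27 347 [0.030, 0.033]
28 357 [0.037, 0.034]
29 367 [0.044, 0.033]
30 377 [0.050, 0.032]
31 387 [0.057, 0.029]
32 397 [0.062, 0.026]
33 407 [0.067, 0.021]
34 417 [0.072, 0.016]
35 427 [0.075, 0.010]
36 437 [0.077, 0.003]
37 447 [0.078, -0.004]
38 457 [0.077, -0.010]
39 467 [0.076, -0.017]
40 477 [0.073, -0.023]
41 487 [-0.004, -0.006]
42 497 [-0.008, -0.011]
43 507 [-0.014, -0.015]
44 517 [-0.020, -0.018]
45 527 [-0.026, -0.020]
46 537 [-0.033, -0.021]
47 547 [-0.040, -0.021]
48 557 [-0.046, -0.019]
49 567 [-0.053, -0.016]
50 577 [-0.058, -0.013]
51 587 [-0.063, -0.008]
52 597 [-0.067, -0.003]
53 607 [-0.071, 0.003]
54 617 [-0.073, 0.010]
55 627 [-0.074, 0.016]
56 637 [-0.073, 0.023]
57 647 [-0.072, 0.030]
58 657 [-0.069, 0.036]
59 667 [-0.065, 0.042]
60 677 [-0.061, 0.047]
```

Emit:
servo_tool --increments '[[[0.003,-0.003,0,0,0,0,-1],[0.005,-0.008,0,0,0,0,-1],[0.007,-0.013,0,0,0,0,-1],[0.007,-0.018,0,0,0,0,-1],[0.006,-0.024,0,0,0,0,-1],[0.004,-0.031,0,0,0,0,-1],[0.0,-0.036,0,0,0,0,-1],[-0.005,-0.04,0,0,0,0,-1],[-0.012,-0.042,0,0,0,0,-1],[-0.018,-0.043,0,0,0,0,-1]]]'

```text
time_s: 8.8
tool_pos: [0.5138, 0.0343, 0.1996]
tool_rot: [179.7, -0.0, 90.0]
force: [5.5, -0.0, -0.4]
grip_width: 0.017
```

```bash
python3 - <<'E'
from h import *
from cell import env
o=env.get_obs(); print(o['time_s'],o['tool_pos'],o['force'],o['grip_width'])
s=env.read_camera("scene");w=env.read_camera("wrist")
crop(s["frame"],270,170,420,270,5,"pics/s4.png")
crop(w["frame"],200,70,420,250,3,"pics/w4.png")
E
```

```text
8.8 [0.51376232 0.03426627 0.19958697] [ 5.45979014 -0.02525855 -0.38419028] 0.016955253761135894
```

View pics/s4.png

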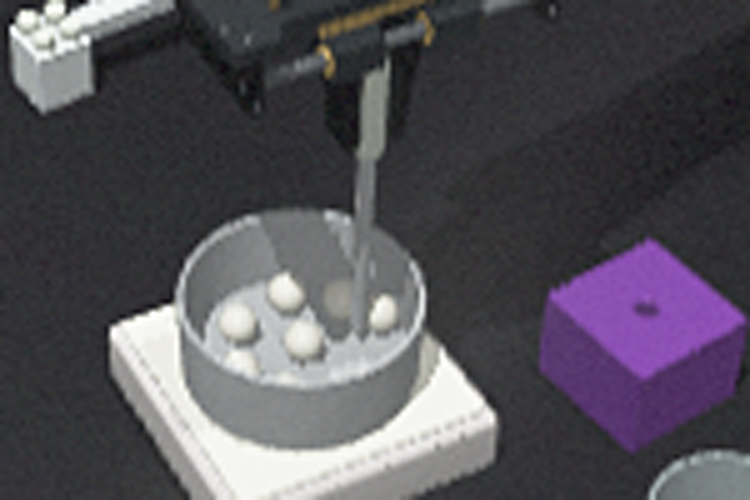

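View pics/w4.png

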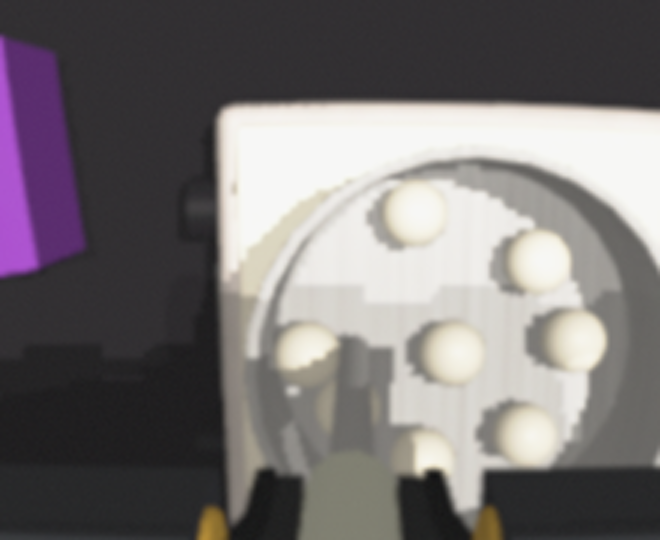

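The rod is deep among the beads at scene (341,238), and a bead is pinched between rod and wall (5.5 N). I'll ease inward, then take the turn at a wider radius so the beads are pushed ahead.

```bash
python3 - <<'E'
from h import *
p0=np.array([.5114,.035])-[.55,.033]
seq=[(180,.034),(187,.031),(195,.03),(204,.03),(213,.03),(222,.03),(230,.032),(233,.037),(234,.042),(236,.045)]
a=236
while a<236+430: a+=9; seq.append((a,.045))
base=p0
for k,(a,r) in enumerate(seq,1):
    q=np.array([np.cos(np.radians(a)),np.sin(np.radians(a))])*r
    d=q-base;print(k,a,"[%.3f, %.3f, 0, 0, 0, 0, -1],"%(d[1],d[0]))
    if k%20==0: base=q
E
```

```text
1 180 [-0.002, 0.005, 0, 0, 0, 0, -1],
2 187 [-0.006, 0.008, 0, 0, 0, 0, -1],
3 195 [-0.010, 0.010, 0, 0, 0, 0, -1],
4 204 [-0.014, 0.011, 0, 0, 0, 0, -1],
5 213 [-0.018, 0.013, 0, 0, 0, 0, -1],
6 222 [-0.022, 0.016, 0, 0, 0, 0, -1],
7 230 [-0.027, 0.018, 0, 0, 0, 0, -1],
8 233 [-0.032, 0.016, 0, 0, 0, 0, -1],
9 234 [-0.036, 0.014, 0, 0, 0, 0, -1],
10 236 [-0.039, 0.013, 0, 0, 0, 0, -1],
11 245 [-0.043, 0.020, 0, 0, 0, 0, -1],
12 254 [-0.045, 0.026, 0, 0, 0, 0, -1],
13 263 [-0.047, 0.033, 0, 0, 0, 0, -1],
14 272 [-0.047, 0.040, 0, 0, 0, 0, -1],
15 281 [-0.046, 0.047, 0, 0, 0, 0, -1],
16 290 [-0.044, 0.054, 0, 0, 0, 0, -1],
17 299 [-0.041, 0.060, 0, 0, 0, 0, -1],
18 308 [-0.037, 0.066, 0, 0, 0, 0, -1],
19 317 [-0.033, 0.072, 0, 0, 0, 0, -1],
20 326 [-0.027, 0.076, 0, 0, 0, 0, -1],
21 335 [0.006, 0.003, 0, 0, 0, 0, -1],
22 344 [0.013, 0.006, 0, 0, 0, 0, -1],
23 353 [0.020, 0.007, 0, 0, 0, 0, -1],
24 362 [0.027, 0.008, 0, 0, 0, 0, -1],
25 371 [0.034, 0.007, 0, 0, 0, 0, -1],
26 380 [0.041, 0.005, 0, 0, 0, 0, -1],
27 389 [0.047, 0.002, 0, 0, 0, 0, -1],
28 398 [0.053, -0.002, 0, 0, 0, 0, -
[... 510 characters left out ...]
 0, 0, 0, -1],
42 524 [-0.013, -0.006, 0, 0, 0, 0, -1],
43 533 [-0.020, -0.007, 0, 0, 0, 0, -1],
44 542 [-0.027, -0.008, 0, 0, 0, 0, -1],
45 551 [-0.034, -0.007, 0, 0, 0, 0, -1],
46 560 [-0.041, -0.005, 0, 0, 0, 0, -1],
47 569 [-0.047, -0.002, 0, 0, 0, 0, -1],
48 578 [-0.053, 0.002, 0, 0, 0, 0, -1],
49 587 [-0.058, 0.007, 0, 0, 0, 0, -1],
50 596 [-0.062, 0.012, 0, 0, 0, 0, -1],
51 605 [-0.066, 0.018, 0, 0, 0, 0, -1],
52 614 [-0.068, 0.025, 0, 0, 0, 0, -1],
53 623 [-0.070, 0.032, 0, 0, 0, 0, -1],
54 632 [-0.070, 0.039, 0, 0, 0, 0, -1],
55 641 [-0.069, 0.046, 0, 0, 0, 0, -1],
56 650 [-0.067, 0.053, 0, 0, 0, 0, -1],
57 659 [-0.065, 0.059, 0, 0, 0, 0, -1],
58 668 [-0.061, 0.065, 0, 0, 0, 0, -1],
```

Emit:
servo_tool --increments '[[[-0.002,0.005,0,0,0,0,-1],[-0.006,0.008,0,0,0,0,-1],[-0.01,0.01,0,0,0,0,-1],[-0.014,0.011,0,0,0,0,-1],[-0.018,0.013,0,0,0,0,-1],[-0.022,0.016,0,0,0,0,-1],[-0.027,0.018,0,0,0,0,-1],[-0.032,0.016,0,0,0,0,-1],[-0.036,0.014,0,0,0,0,-1],[-0.039,0.013,0,0,0,0,-1],[-0.043,0.02,0,0,0,0,-1],[-0.045,0.026,0,0,0,0,-1],[-0.047,0.033,0,0,0,0,-1],[-0.047,0.04,0,0,0,0,-1],[-0.046,0.047,0,0,0,0,-1],[-0.044,0.054,0,0,0,0,-1],[-0.041,0.06,0,0,0,0,-1],[-0.037,0.066,0,0,0,0,-1],[-0.033,0.072,0,0,0,0,-1],[-0.027,0.076,0,0,0,0,-1]]]'

```text
time_s: 10.9
tool_pos: [0.5882, 0.0068, 0.1983]
tool_rot: [-180.0, 0.1, 90.0]
force: [-2.7, -0.5, 0.2]
grip_width: 0.0173
```

```bash
python3 - <<'E'
from h import *
from cell import env
o=env.get_obs(); print(o['time_s'],o['tool_pos'],o['force'],o['grip_width'])
s=env.read_camera("scene");w=env.read_camera("wrist")
a=cv2.resize(s["frame"][170:270,270:420],(600,400),interpolation=cv2.INTER_CUBIC);cv2.imwrite("pics/s5.png",a)
crop(w["frame"],200,70,420,250,3,"pics/w5.png")
E
```

```text
10.9 [0.58824985 0.00676107 0.19831086] [-2.66934084 -0.45083842  0.20160327] 0.0173189164542284
```

View pics/s5.png

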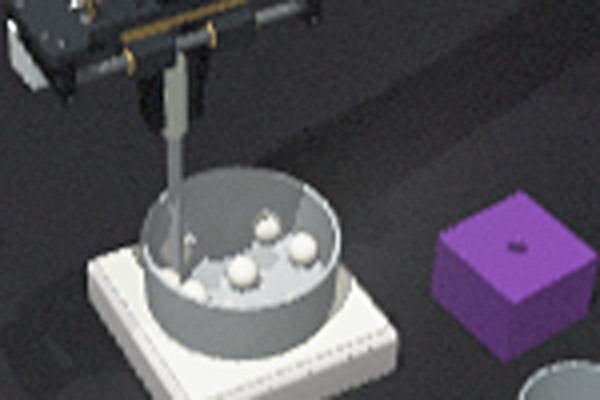

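View pics/w5.png

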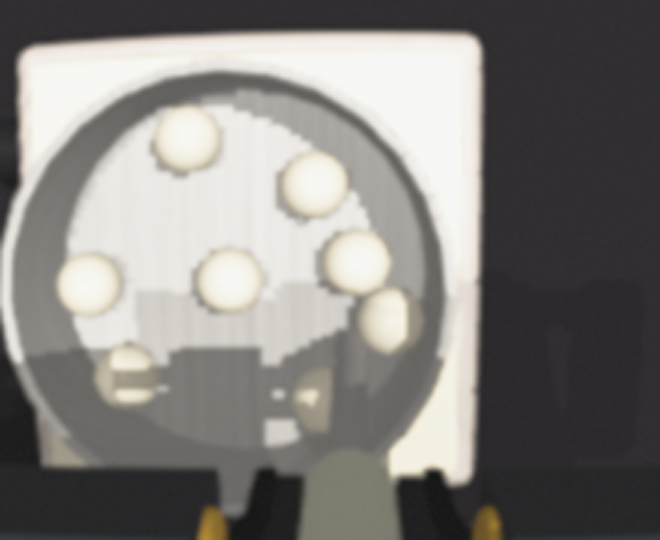

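All eight beads are in the dish (wrist crop), and the rod pushes them ahead of it. I'll keep circling.

Emit:
servo_tool --increments '[[[0.006,0.003,0,0,0,0,-1],[0.013,0.006,0,0,0,0,-1],[0.02,0.007,0,0,0,0,-1],[0.027,0.008,0,0,0,0,-1],[0.034,0.007,0,0,0,0,-1],[0.041,0.005,0,0,0,0,-1],[0.047,0.002,0,0,0,0,-1],[0.053,-0.002,0,0,0,0,-1],[0.058,-0.007,0,0,0,0,-1],[0.062,-0.012,0,0,0,0,-1],[0.066,-0.018,0,0,0,0,-1],[0.068,-0.025,0,0,0,0,-1],[0.07,-0.032,0,0,0,0,-1],[0.07,-0.039,0,0,0,0,-1],[0.069,-0.046,0,0,0,0,-1],[0.067,-0.053,0,0,0,0,-1],[0.065,-0.059,0,0,0,0,-1],[0.061,-0.065,0,0,0,0,-1],[0.056,-0.07,0,0,0,0,-1],[0.05,-0.075,0,0,0,0,-1]]]'

```text
time_s: 13.0
tool_pos: [0.5113, 0.0593, 0.1983]
tool_rot: [-179.9, -0.1, 90.1]
force: [1.4, -0.0, -1.3]
grip_width: 0.0171
```

Emit:
servo_tool --increments '[[[-0.006,-0.003,0,0,0,0,-1],[-0.013,-0.006,0,0,0,0,-1],[-0.02,-0.007,0,0,0,0,-1],[-0.027,-0.008,0,0,0,0,-1],[-0.034,-0.007,0,0,0,0,-1],[-0.041,-0.005,0,0,0,0,-1],[-0.047,-0.002,0,0,0,0,-1],[-0.053,0.002,0,0,0,0,-1],[-0.058,0.007,0,0,0,0,-1],[-0.062,0.012,0,0,0,0,-1],[-0.066,0.018,0,0,0,0,-1],[-0.068,0.025,0,0,0,0,-1],[-0.07,0.032,0,0,0,0,-1],[-0.07,0.039,0,0,0,0,-1],[-0.069,0.046,0,0,0,0,-1],[-0.067,0.053,0,0,0,0,-1],[-0.065,0.059,0,0,0,0,-1],[-0.061,0.065,0,0,0,0,-1]]]'

```text
time_s: 14.8
tool_pos: [0.5772, -0.002, 0.1982]
tool_rot: [-179.9, -0.1, 90.1]
force: [-2.0, 1.9, -0.2]
grip_width: 0.0171
```

```bash
python3 - <<'E'
from h import *
from cell import env
o=env.get_obs(); print(o['time_s'],o['tool_pos'],o['force'],o['grip_width'])
s=env.read_camera("scene");w=env.read_camera("wrist")
a=cv2.resize(s["frame"][150:270,270:420],(600,480),interpolation=cv2.INTER_CUBIC);cv2.imwrite("pics/s6.png",a)
crop(w["frame"],200,70,420,250,3,"pics/w6.png")
print(proj(w,o['tool_pos']+[0,.002,-.1393],1))
E
```

```text
14.8 [ 0.57717261 -0.00200401  0.19818724] [-1.96749753  1.90719002 -0.24149099] 0.017052964980608442
[315.33472951 189.14448167]
```

View pics/s6.png

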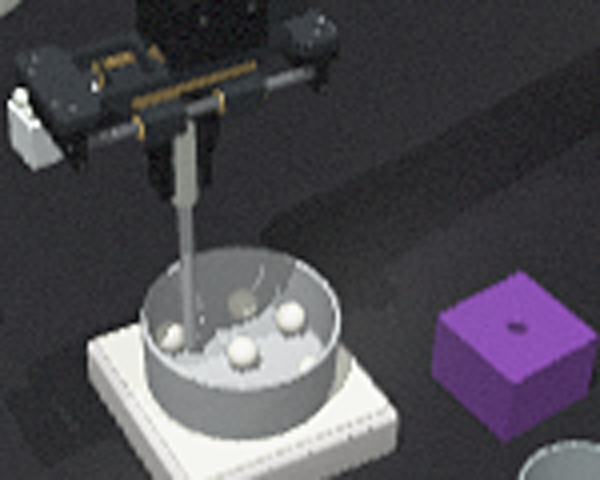

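View pics/w6.png

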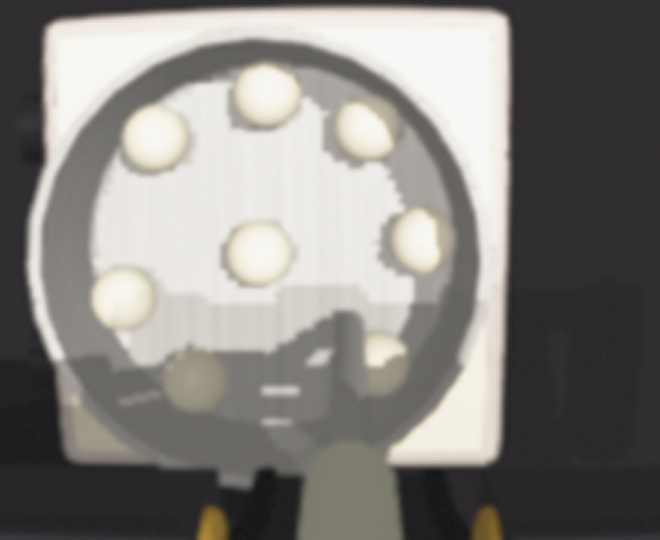

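Emit:
servo_tool --increments '[[[0.004,-0.003,0,0,0,0,-1],[0.01,-0.008,0,0,0,0,-1],[0.016,-0.012,0,0,0,0,-1],[0.022,-0.017,0,0,0,0,-1],[0.028,-0.022,0,0,0,0,-1],[0.034,-0.026,0,0,0,0,-1],[0.032,-0.024,0,0,0,0,-1],[0.031,-0.023,0,0,0,0,-1],[0.031,-0.023,-0.008,0,0,0,-1],[0.031,-0.023,-0.022,0,0,0,-1],[0.031,-0.023,-0.04,0,0,0,-1],[0.031,-0.023,-0.058,0,0,0,-1],[0.031,-0.023,-0.072,0,0,0,-1],[0.031,-0.023,-0.08,0,0,0,-1],[0.031,-0.023,-0.085,0,0,0,-1],[0.031,-0.023,-0.085,0,0,0,-1]]]'

```text
time_s: 16.5
tool_pos: [0.5547, 0.028, 0.284]
tool_rot: [180.0, 0.0, 90.0]
force: [0.1, 0.6, -0.1]
grip_width: 0.0172
```

```bash
python3 - <<'E'
from h import *
from cell import env
o=env.get_obs(); print(o['time_s'],o['tool_pos'],o['tool_rot'],o['force'],o['grip_width'],o['qpos'])
s=env.read_camera("scene");w=env.read_camera("wrist")
a=cv2.resize(s["frame"][150:270,270:420],(600,480),interpolation=cv2.INTER_CUBIC);cv2.imwrite("pics/s7.png",a)
crop(w["frame"],200,70,420,250,3,"pics/w7.png")
print(proj(s,o['tool_pos']+[0,.002,-.1393]))
print(toolmove(o,[.4395,.272,.2835],[180,0,90]))
E
```

```text
16.5 [0.55473179 0.02797721 0.28398412] [1.79961967e+02 5.81987942e-03 9.00201672e+01] [ 0.13159114  0.62837135 -0.10773129] 0.01720816881567927 [ 35.41977808   9.15044655 -45.73385848  90.05792979   6.59347481
  83.53319668 -10.66875076]
[327.0135519  215.12792112]
(array([ 0.24406339, -0.11514617,  0.0003829 ]), array([0.03803357, 0.00581319, 0.02016912]))
```

View pics/s7.png

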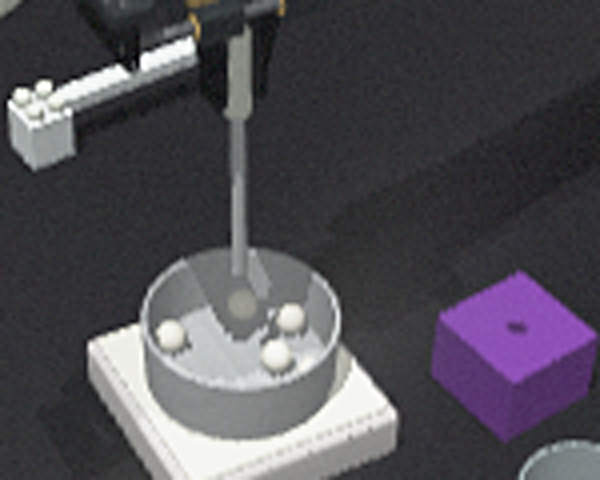

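View pics/w7.png

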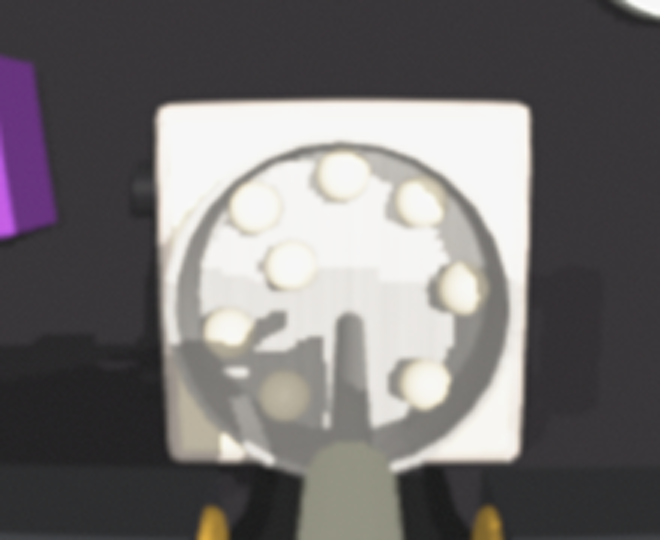

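Eight beads counted in the dish (wrist crop: 343,175; 420,203; 460,288; 422,383; 283,395; 228,330; 255,208; 290,266); none spilled, and the middle one moved too. On to the beaker.

Emit:
servo_tool --increments '[[[0.004,-0.002,0,0,0,0,-1],[0.014,-0.006,0,0,0,0,-1],[0.03,-0.014,0,0,0,0,-1],[0.05,-0.024,0,0,0,0,-1],[0.075,-0.035,0,0,0,0,-1],[0.1,-0.047,0,0,0,0,-1],[0.125,-0.059,0,0,0,0,-1],[0.15,-0.071,0,0,0,0,-1],[0.175,-0.083,0,0,0,0,-1],[0.2,-0.094,0,0,0,0,-1],[0.22,-0.104,0,0,0,0,-1],[0.234,-0.11,0,0,0,0,-1],[0.242,-0.114,0,0,0,0,-1],[0.244,-0.115,0,0,0,0,-1],[0.244,-0.115,0,0,0,0,-1],[0.244,-0.115,0,0,0,0,-1]]]'

```text
time_s: 18.2
tool_pos: [0.4398, 0.2711, 0.2834]
tool_rot: [180.0, 0.0, 89.9]
force: [-0.2, 0.2, -0.1]
grip_width: 0.0171
```

```bash
python3 - <<'E'
from h import *
from cell import env
o=env.get_obs(); print(o['time_s'],o['tool_pos'],o['tool_rot'],o['force'],o['grip_width'],o['qpos'])
s=env.read_camera("scene");w=env.read_camera("wrist")
a=cv2.resize(s["frame"][190:340,340:490],(600,600),interpolation=cv2.INTER_CUBIC);cv2.imwrite("pics/s8.png",a)
crop(w["frame"],200,70,420,250,3,"pics/w8.png")
print(proj(s,o['tool_pos']+[0,.002,-.1393]))
E
```

```text
18.2 [0.43977827 0.27111002 0.2834115 ] [1.79997138e+02 3.38928511e-02 8.99484318e+01] [-0.21421297  0.15924546 -0.05580254] 0.017144209846423564 [ 20.82799112   4.27857136 -57.54311226  94.79332197   3.66599242
  82.93980075 -37.14657598]
[417.53730917 262.22607522]
```

View pics/s8.png

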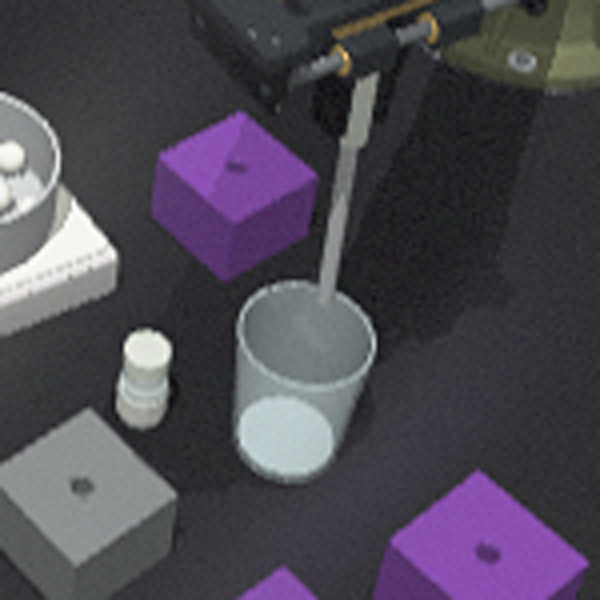

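View pics/w8.png

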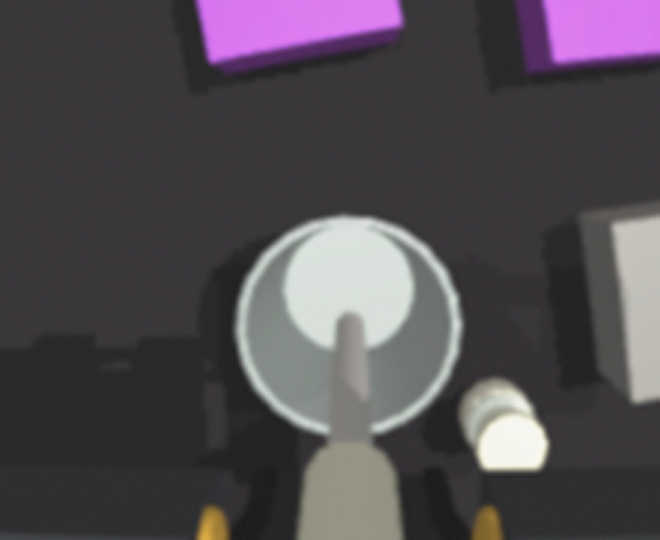

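Rod tip at wrist (316,177) is inside the beaker's mouth, with about 30 mm clearance all round. Lowering and letting go.

Emit:
servo_tool --increments '[[[0,0,0.006,0,0,0,-1],[0,0,0.02,0,0,0,-1],[0,0,0.04,0,0,0,-1],[0,0,0.062,0,0,0,-1],[0,0,0.084,0,0,0,-1],[0,0,0.104,0,0,0,-1],[0,0,0.119,0,0,0,-1],[0,0,0.128,0,0,0,-1],[0,0,0.132,0,0,0,-1],[0,0,0.133,0,0,0,-1],[0,0,0.133,0,0,0,-1],[0,0,0.133,0,0,0,0.5],[0,0,0.133,0,0,0,1],[0,0,0.133,0,0,0,1],[0,0,0.133,0,0,0,1],[0,0,0.133,0,0,0,1],[0,0,0.133,0,0,0,1],[0,0,0.133,0,0,0,1],[0,0,0.133,0,0,0,1]]]'

```text
time_s: 20.2
tool_pos: [0.4394, 0.2719, 0.1505]
tool_rot: [-180.0, 0.0, 90.0]
force: [0.6, -0.5, -0.4]
grip_width: 0.0729
```

```bash
python3 - <<'E'
from h import *
from cell import env
o=env.get_obs(); print(o['time_s'],o['tool_pos'],o['force'],o['grip_width'])
s=env.read_camera("scene");w=env.read_camera("wrist")
a=cv2.resize(s["frame"][190:340,340:490],(600,600),interpolation=cv2.INTER_CUBIC);cv2.imwrite("pics/s9.png",a)
cv2.imwrite("pics/w9.png",w["frame"])
E
```

```text
20.2 [0.43939495 0.27190033 0.15048377] [ 0.56494644 -0.50384509 -0.43129569] 0.07285575171024634
```

View pics/s9.png

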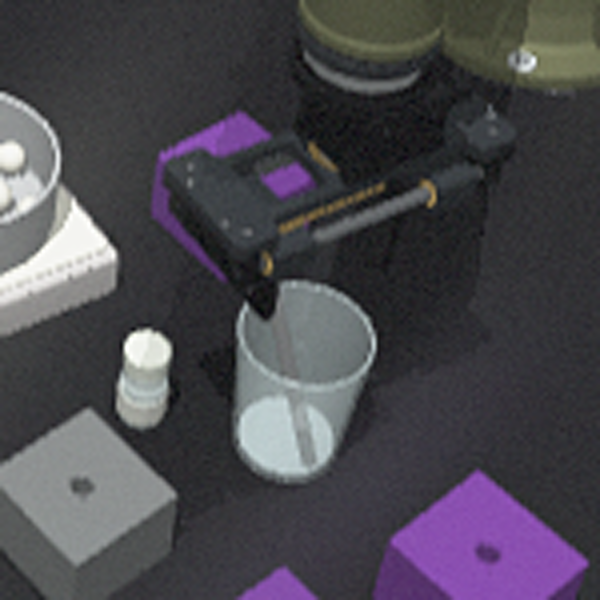

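View pics/w9.png

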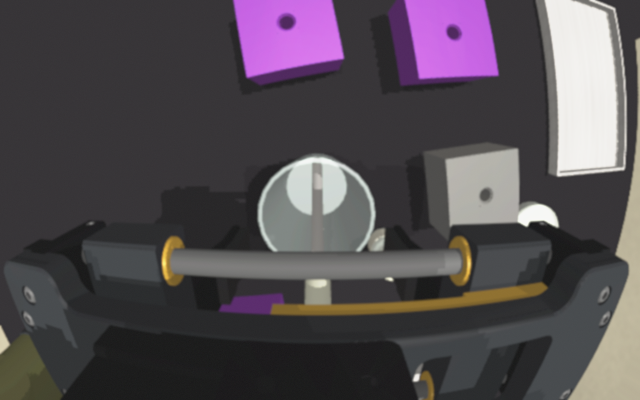

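The rod stands in the beaker, leaning on the rim and clear of the opened fingers. Going up, then across to the carrier.

Emit:
servo_tool --increments '[[[0,0,-0.008,0,0,0,1],[0,0,-0.025,0,0,0,1],[0,0,-0.05,0,0,0,1],[0,0,-0.08,0,0,0,1],[0,0,-0.11,0,0,0,1],[-0.01,0.005,-0.125,0,0,2,1],[-0.035,0.012,-0.125,0,0,5,1],[-0.07,0.022,-0.125,0,0,10,1],[-0.11,0.032,-0.125,0,0,16,1],[-0.155,0.042,-0.125,0,0,23,1],[-0.2,0.05,-0.125,0,0,30,1],[-0.245,0.057,-0.125,0,0,37,1],[-0.29,0.062,-0.125,0,0,44,1],[-0.335,0.065,-0.125,0,0,51,1],[-0.38,0.066,-0.125,0,0,58,1],[-0.425,0.066,-0.125,0,0,65,1],[-0.47,0.066,-0.125,0,0,71,1],[-0.515,0.066,-0.125,0,0,77,1],[-0.55,0.066,-0.125,0,0,82,1],[-0.58,0.066,-0.125,0,0,84.7,1]]]'

```text
time_s: 22.3
tool_pos: [0.5041, -0.3117, 0.2748]
tool_rot: [-180.0, 0.1, 4.9]
force: [0.4, 0.9, 0.6]
grip_width: 0.0874
```

Emit:
servo_tool --increments '[[[0,0,0.02,0,0,0,1],[0,0,0.04,0,0,0,1],[0,0,0.045,0,0,0,1],[0,0,0.045,0,0,0,1]]]'

```text
time_s: 22.7
tool_pos: [0.5047, -0.3083, 0.2295]
tool_rot: [-179.9, 0.1, 5.3]
force: [-0.4, -0.0, 0.5]
grip_width: 0.0868
```

```bash
python3 - <<'E'
from h import *
from cell import env
import pickle
o=env.get_obs(); print(o['time_s'],o['tool_pos'],o['tool_rot'],o['force'],o['grip_width'],o['qpos'])
s=env.read_camera("scene");w=env.read_camera("wrist");pickle.dump((s,w),open("c10.pkl","wb"))
cv2.imwrite("pics/s10.png",s["frame"])
cv2.imwrite("pics/w10.png",w["frame"])
E
```

```text
22.7 [ 0.50465882 -0.30826575  0.2295264 ] [-1.79927611e+02  1.15876114e-01  5.26163630e+00] [-0.38151868 -0.04612096  0.46359009] 0.0867876359080192 [ 51.53745328  12.93074999 -26.52995528  90.39391185   5.85796889
  78.19541289 -60.36348711]
```

View pics/s10.png

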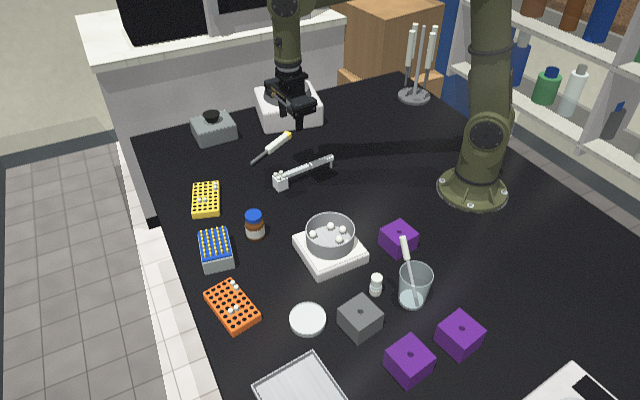

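View pics/w10.png

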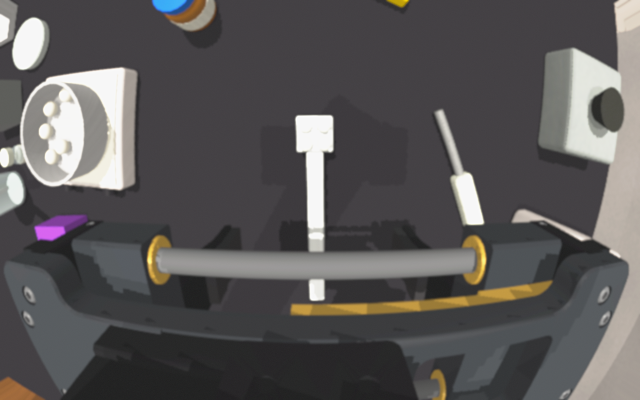

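The scene picture shows the rod leaning in the beaker (405,255) and everything else in place; the wrist picture shows the carrier straight below: block at (314,133), bar end at (317,299).

```bash
python3 - <<'E'
from h import *
import pickle
s,w=pickle.load(open("c10.pkl","rb"))
crop(w["frame"],270,100,360,190,6,"pics/w10a.png")
crop(w["frame"],290,220,345,310,6,"pics/w10b.png")
E
```

```text
(no output)
```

View pics/w10a.png

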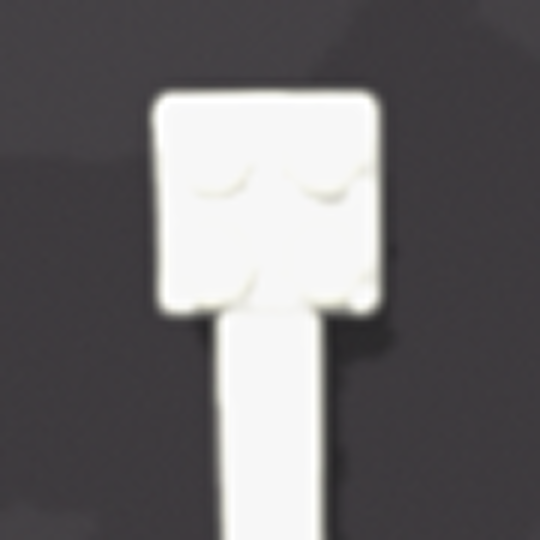

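View pics/w10b.png

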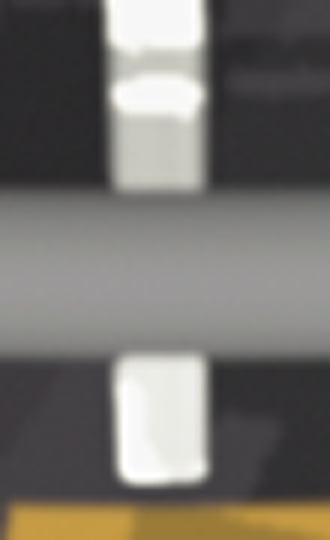

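```bash
python3 - <<'E'
from h import *
import pickle
s,w=pickle.load(open("c10.pkl","rb"));t,s0=pickle.load(open("cams0.pkl","rb"))
A=lambda u,v:((u+.5)/6-.5+270,(v+.5)/6-.5+100)
B=lambda u,v:((u+.5)/6-.5+290,(v+.5)/6-.5+220)
b=lambda u,v:((u+.5)/5-.5+390,(v+.5)/5-.5+175)
D=lambda u,v:((u+.5)/15-.5+400,(v+.5)/15-.5+180)
P=lambda n,x:print(n,np.round(x,4))
c=np.array([plane(w,A(*q),.046,1) for q in((154,92),(378,92),(381,314),(159,314))]);P("blk",c)
P("block centre",c.mean(0))
j=plane(w,A(268,314),.05,1);e=plane(w,B(164,485),.05,1);P("bar junction",j);P("bar end",e)
P("len",np.linalg.norm(j-e));d=j-e;P("yaw",np.degrees(np.arctan2(d[1],d[0])))
d/=np.linalg.norm(d)
P("balance from end",e+d*.157);P("from junction",j-d*.033);P("from block",c.mean(0)-d*.053)
P("bar width",[np.linalg.norm(plane(w,A(216,350),.05,1)-plane(w,A(321,350),.05,1))])
# top
e2=plane(t,b(181,474),.05);j2=plane(t,D(283,322),.05);P("top end,junc",[e2,j2,]);P("l",np.linalg.norm(e2-j2));d2=(j2-e2)/np.linalg.norm(j2-e2);P("yaw",np.degrees(np.arctan2(d2[1],d2[0])))
P("bal",[e2+d2*.157,j2-d2*.033])
# scene block bottom corner etc
E
```

```text
blk [[ 0.5766 -0.2776  0.046 ]
 [ 0.5804 -0.3187  0.046 ]
 [ 0.5391 -0.3233  0.046 ]
 [ 0.5353 -0.2821  0.046 ]]
block centre [ 0.5578 -0.3004  0.046 ]
bar junction [ 0.5375 -0.3023  0.05  ]
bar end [ 0.3485 -0.323   0.05  ]
len 0.1902
yaw 6.244
balance from end [ 0.5045 -0.306   0.05  ]
from junction [ 0.5047 -0.3059  0.05  ]
from block [ 0.5052 -0.3062  0.046 ]
bar width [0.0194]
top end,junc [[ 0.3481 -0.3222  0.05  ]
 [ 0.537  -0.3048  0.05  ]]
l 0.1897
yaw 5.253
bal [[ 0.5044 -0.3078  0.05  ]
 [ 0.5041 -0.3078  0.05  ]]
```

Both views agree on the balance point: (0.5045, -0.3065), visible bar 190 mm long (as given), yaw about 6°. Descending to grasp.

Emit:
servo_tool --increments '[[[0,-0.0015,0.01,0,0,-0.8,1],[0,-0.0015,0.03,0,0,-0.8,1],[0,-0.0015,0.06,0,0,-0.8,1],[0,-0.0015,0.09,0,0,-0.8,1],[0,-0.0015,0.12,0,0,-0.8,1],[0,-0.0015,0.15,0,0,-0.8,1],[0,-0.0015,0.175,0,0,-0.8,1],[0,-0.0015,0.193,0,0,-0.8,1],[0,-0.0015,0.203,0,0,-0.8,1],[0,-0.0015,0.206,0,0,-0.8,1],[0,-0.0015,0.206,0,0,-0.8,1],[0,-0.0015,0.206,0,0,-0.8,1]]]'

```text
time_s: 24.0
tool_pos: [0.5064, -0.307, 0.0257]
tool_rot: [179.9, -0.1, 6.1]
force: [-0.5, -0.2, 0.4]
grip_width: 0.0871
```

```bash
python3 - <<'E'
from h import *
from cell import env
o=env.get_obs(); print(o['time_s'],o['tool_pos'],o['tool_rot'],o['force'],o['qpos'])
w=env.read_camera("wrist");cv2.imwrite("pics/w11.png",w["frame"])
for x in(.033,.073):print(proj(w,[.5045+x*.995,-.3065+x*.1,.046],1))
E
```

```text
24.0 [ 0.50637895 -0.30700221  0.02573911] [ 1.79920099e+02 -9.07163361e-02  6.13134452e+00] [-0.52170111 -0.19440961  0.43833725] [ 49.55406153  23.29664803 -24.99689456 102.69173417  11.5952465
  56.41473622 -63.95193174]
[316.56796024 199.90122968]
[317.23536466 113.86730457]
```

View pics/w11.png

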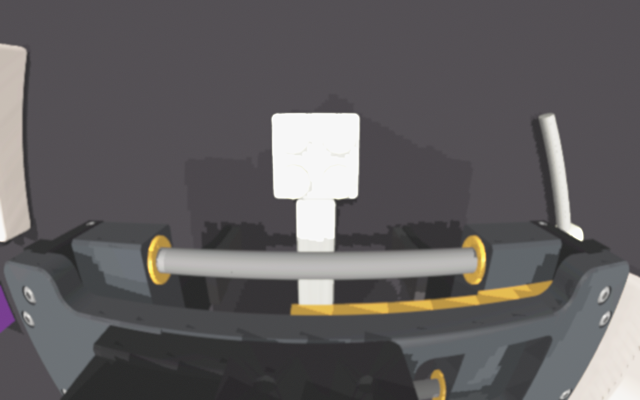

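Block edges at rows 113 and 199 match the prediction (113.9, 199.9). The tool sits about 1.5 mm too far forward, so I'll correct that and close.

Emit:
servo_tool --increments '[[[-0.0015,0,0.0025,0,0,0,1],[-0.0015,0,0.0025,0,0,0,1],[-0.0015,0,0.0025,0,0,0,0],[-0.0015,0,0.0025,0,0,0,-0.4],[-0.0015,0,0.0025,0,0,0,-0.6],[-0.0015,0,0.0025,0,0,0,-1],[-0.0015,0,0.0025,0,0,0,-1],[-0.0015,0,0.0025,0,0,0,-1],[-0.0015,0,0.0025,0,0,0,-1],[-0.0015,0,0.0025,0,0,0,-1],[-0.0015,0,0.0025,0,0,0,-1],[-0.0015,0,0.0025,0,0,0,-1],[-0.0015,0,0.0025,0,0,0,-1]]]' --squeeze 60

```text
time_s: 25.35
tool_pos: [0.504, -0.3069, 0.0221]
tool_rot: [180.0, -0.0, 6.1]
force: [0.6, -0.2, -0.8]
grip_width: 0.0176
```

Lift slowly and check level.

Emit:
servo_tool --increments '[[[0,0,0,0,0,0,-1],[0,0,0,0,0,0,-1],[0,0,-0.002,0,0,0,-1],[0,0,-0.006,0,0,0,-1],[0,0,-0.012,0,0,0,-1],[0,0,-0.02,0,0,0,-1],[0,0,-0.028,0,0,0,-1],[0,0,-0.034,0,0,0,-1],[0,0,-0.038,0,0,0,-1],[0,0,-0.04,0,0,0,-1],[0,0,-0.04,0,0,0,-1],[0,0,-0.04,0,0,0,-1],[0,0,-0.04,0,0,0,-1]]]'

```text
time_s: 26.65
tool_pos: [0.5038, -0.3066, 0.0617]
tool_rot: [-180.0, 0.0, 6.1]
force: [0.4, -0.1, -2.9]
grip_width: 0.0174
```

```bash
python3 - <<'E'
from h import *
from cell import env
o=env.get_obs(); print(o['time_s'],o['tool_pos'],o['tool_rot'],o['force'],o['wrist_torque'],o['grip_width'])
w=env.read_camera("wrist");s=env.read_camera("scene");cv2.imwrite("pics/w12.png",w["frame"])
crop(s["frame"],250,110,370,200,6,"pics/s12.png")
E
```

```text
26.65 [ 0.50375396 -0.30657322  0.06165085] [-1.79976534e+02  3.33224963e-02  6.12658858e+00] [ 0.44940562 -0.06713716 -2.88242254] [ 0.02804107 -0.0516033  -0.04251618] 0.017372080829989974
```

View pics/w12.png

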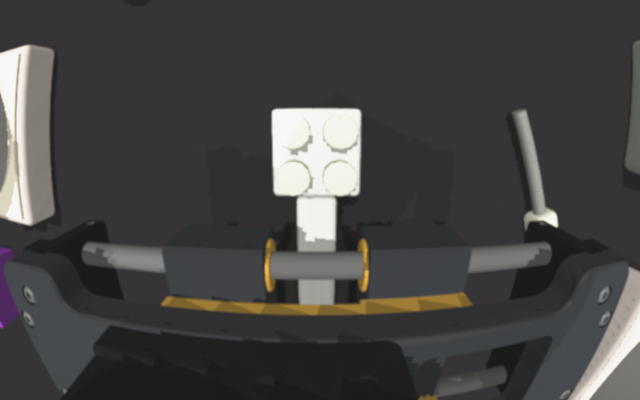

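View pics/s12.png

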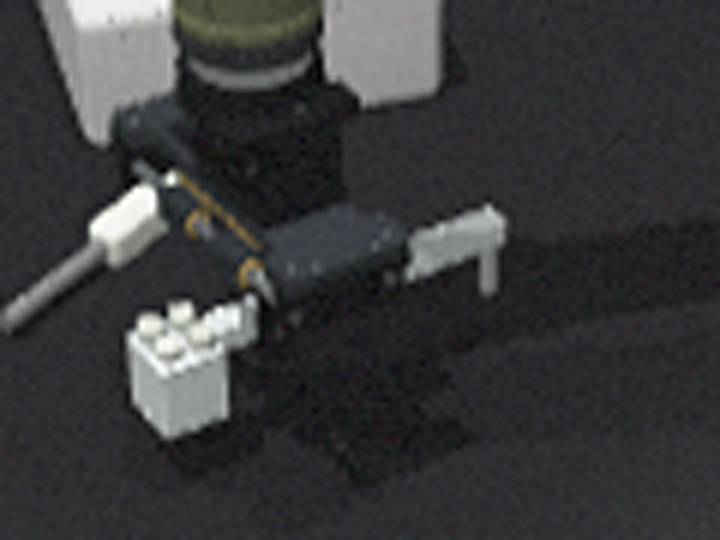

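Carrier is off the bench, block and leg look level, grip at the balance point. Lifting and carrying it over the dish.

Emit:
servo_tool --increments '[[[0,0,-0.003,0,0,0,-1],[0,0,-0.01,0,0,0,-1],[0,0,-0.02,0,0,0,-1],[0,0,-0.034,0,0,0,-1],[0,0,-0.049,0,0,0,-1],[0,0,-0.064,0,0,0,-1],[0,0,-0.079,0,0,0,-1],[0,0,-0.094,0,0,0,-1],[0,-0.002,-0.107,0,0,0,-1],[0.001,-0.006,-0.115,0,0,0,-1],[0.001,-0.013,-0.119,0,0,0,-1],[0.002,-0.023,-0.121,0,0,0,-1],[0.003,-0.036,-0.121,0,0,0,-1],[0.004,-0.051,-0.121,0,0,0,-1],[0.006,-0.067,-0.121,0,0,0,-1],[0.007,-0.084,-0.121,0,0,0,-1],[0.009,-0.101,-0.121,0,0,0,-1],[0.01,-0.118,-0.121,0,0,0,-1],[0.012,-0.135,-0.121,0,0,0,-1],[0.013,-0.152,-0.121,0,0,0,-1]]]'

```text
time_s: 28.75
tool_pos: [0.5008, -0.1526, 0.1831]
tool_rot: [180.0, -0.0, 6.1]
force: [1.0, -0.0, -2.9]
grip_width: 0.0173
```

Emit:
servo_tool --increments '[[[0.001,-0.017,0,0,0,0,-1],[0.003,-0.034,0,0,0,0,-1],[0.004,-0.051,0,0,0,0,-1],[0.006,-0.068,0,0,0,0,-1],[0.007,-0.085,0,0,0,0,-1],[0.009,-0.102,0,0,0,0,-1],[0.01,-0.118,0,0,0,0,-1],[0.011,-0.133,0,0,0,0,-1],[0.012,-0.147,0,0,0,0,-1],[0.013,-0.159,0,0,0,0,-1],[0.014,-0.169,0,0,0,0,-1],[0.015,-0.177,0,0,0,0,-1],[0.016,-0.182,0,0,0,0,-1],[0.016,-0.183,0,0,0,0,-1],[0.016,-0.183,0,0,0,0,-1],[0.016,-0.183,0,0,0,0,-1],[0.016,-0.183,0,0,0,0,-1]]]'

```text
time_s: 30.45
tool_pos: [0.4971, 0.0288, 0.183]
tool_rot: [180.0, 0.0, 6.1]
force: [-0.3, -0.3, -2.6]
grip_width: 0.0171
```

```bash
python3 - <<'E'
from h import *
from cell import env
import pickle
o=env.get_obs(); print(o['time_s'],o['tool_pos'],o['tool_rot'],o['force'],o['wrist_torque'],o['grip_width'],o['qpos'])
w=env.read_camera("wrist");s=env.read_camera("scene");t=env.read_camera("top");pickle.dump((t,s,w),open("c13.pkl","wb"))
cv2.imwrite("pics/w13.png",w["frame"])
crop(s["frame"],260,120,420,240,5,"pics/s13.png");crop(t["frame"],240,140,340,240,6,"pics/t13.png")
E
```

```text
30.45 [0.49712839 0.02884585 0.18296963] [1.79986891e+02 8.33766193e-03 6.06665633e+00] [-0.28996094 -0.34517464 -2.61600094] [0.02140685 0.00450363 0.03535218] 0.017110078746336316 [ 34.09974875   3.45034823 -41.47853355 106.11300556   2.42520835
  71.32481974 -92.03786871]
```

View pics/w13.png

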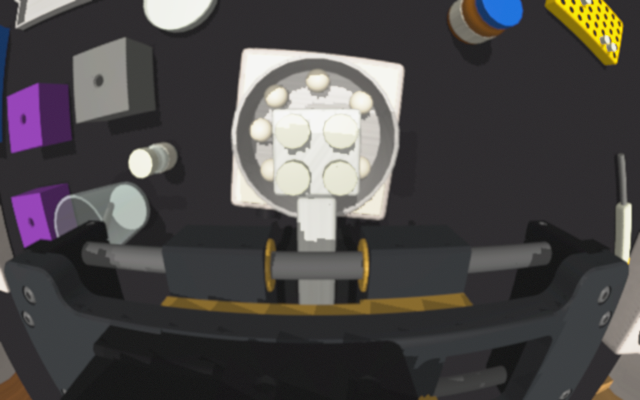

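View pics/s13.png

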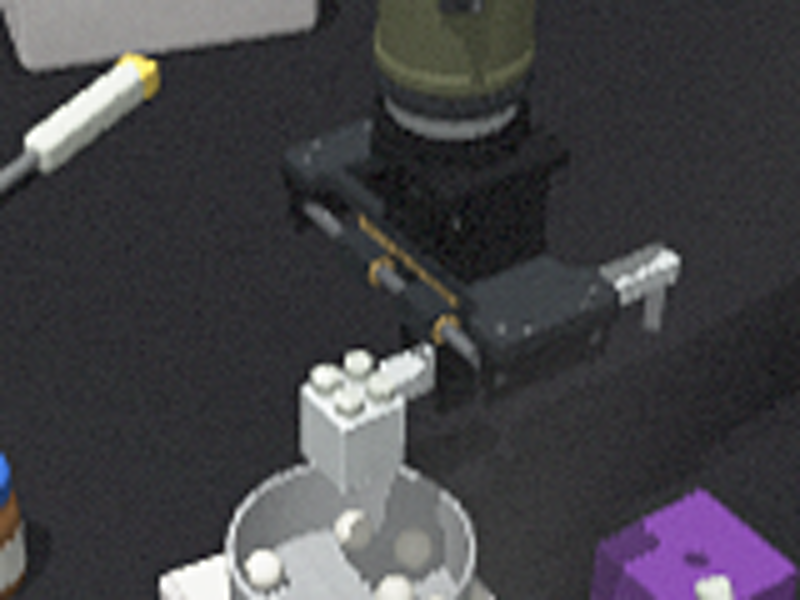

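View pics/t13.png

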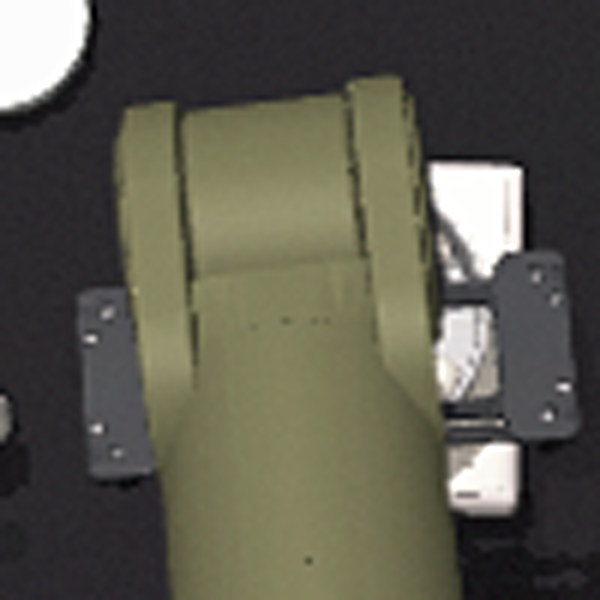

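```bash
python3 - <<'E'
from h import *
import pickle
t,s,w=pickle.load(open("c13.pkl","rb"))
tcp=np.array([.4971,.0288,.1830]);y=np.radians(6.1)
Rz=R.from_euler('z',6.1,degrees=True)
B=tcp+Rz.apply([.0007,0,0])+[0,0,.0199]
m=lambda p:B+Rz.apply(p)
c=lambda q:((q[0]+.5)/5-.5+260,(q[1]+.5)/5-.5+120)
f=lambda n,p,q:print(n,np.round(proj(s,m(p)),1),"seen",np.round(c(q),1))
# block x 33..73, z -42..+4
f("bottom near corner",[.073,.02,-.042],(353,490))
f("top corner near",[.073,.02,.004],(349,418))
f("top left",[.073,-.02,.004],(302,388))
f("top right",[.033,.02,.004],(405,400))
f("bar end top +y",[-.157,.009,.008],(680,256))
f("bar end top -y",[-.157,-.009,.008],(655,244))
f("leg bottom",[-.150,0,-.042],(655,330))
print("block under",m([.053,0,-.042]))
P=[plane(w,q,B[2]+.004,1) for q in((272,110),(361,110),(359,195),(275,195))];print(np.round(P,4),np.round(np.mean(P,0),4))
crop(s["frame"],300,180,390,230,8,"pics/s13a.png");crop(s["frame"],360,160,410,195,12,"pics/s13b.png")
# dish in wrist: plate corners at .045, rim
for q in((242,49),(404,66),(385,219),(231,205)):print(np.round(plane(w,q,.045,1),4))
E
```

```text
bottom near corner [327.2 218.4] seen [330.2 217.6]
top corner near [327.4 205.1] seen [329.4 203.2]
top left [318.7 196.5] seen [320.  197.2]
top right [340.4 199.4] seen [340.6 199.6]
bar end top +y [395.1 170.8] seen [395.6 170.8]
bar end top -y [390.8 167.4] seen [390.6 168.4]
leg bottom [389.2 184.1] seen [390.6 185.6]
block under [0.55049595 0.03450638 0.1609    ]
[[0.5677 0.0566 0.2069]
 [0.5719 0.0176 0.2069]
 [0.5335 0.0136 0.2069]
 [0.5294 0.052  0.2069]] [0.5506 0.0349 0.2069]
[0.6293 0.1162 0.045 ]
[ 0.6297 -0.0424  0.045 ]
[ 0.4734 -0.0445  0.045 ]
[0.4714 0.1151 0.045 ]
```

View pics/s13a.png

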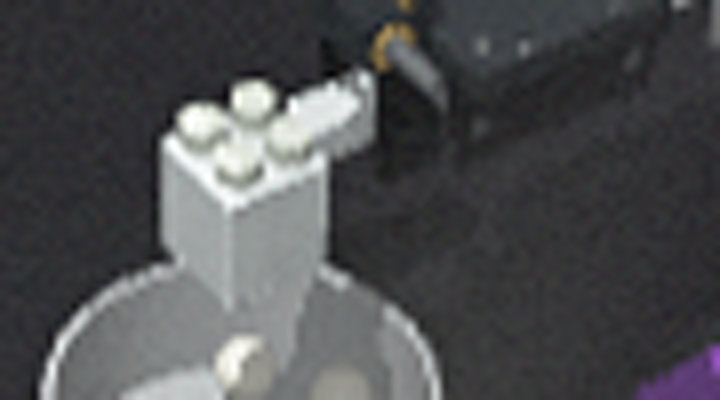

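View pics/s13b.png

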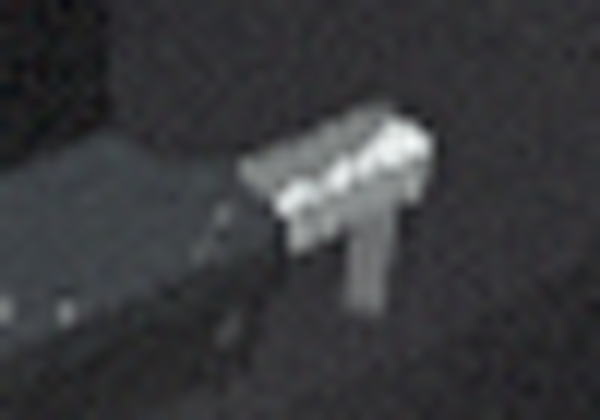

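All visible block, bar-end and leg points fall within about 1–1.5 px of where a level carrier would project (under about 1° of tilt). Block centre is (0.5506, 0.035) against the dish at (0.550, 0.035), underside at z 0.161. I'll hold briefly and check that it stays steady.

Emit:
servo_tool --increments '[[[0,0,0.001,0,0,0,-1],[0,0,0.001,0,0,0,-1],[0,0,0.001,0,0,0,-1],[0,0,0.001,0,0,0,-1],[0,0,0.001,0,0,0,-1],[0,0,0.001,0,0,0,-1],[0,0,0.001,0,0,0,-1],[0,0,0.001,0,0,0,-1]]]'

```text
time_s: 31.4
tool_pos: [0.4971, 0.0294, 0.182]
tool_rot: [180.0, -0.0, 6.1]
force: [-0.1, -0.3, -2.5]
grip_width: 0.0174
```

```bash
python3 - <<'E'
from h import *
from cell import env
o=env.get_obs(); print(o['time_s'],o['tool_pos'],o['tool_rot'],o['force'],o['joint_velocities'],o['grip_width'])
s=env.read_camera("scene");w=env.read_camera("wrist")
cv2.imwrite("pics/s14.png",s["frame"]);crop(w["frame"],220,40,420,220,3,"pics/w14.png")
E
```

```text
31.4 [0.49712231 0.02943108 0.18204402] [ 1.79992706e+02 -8.09748211e-04  6.12353877e+00] [-0.10152765 -0.25368293 -2.49147602] [ 0.11756104 -0.00402922 -0.02079186 -0.00570747  0.00210291  0.00185312
 -0.07344466] 0.017377602844624813
```

View pics/s14.png

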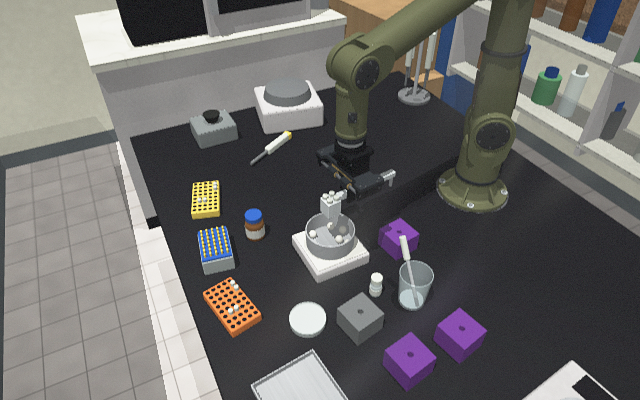

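View pics/w14.png

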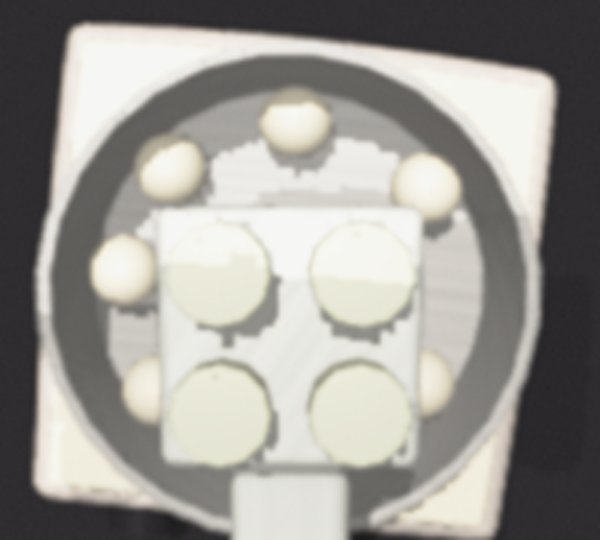

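Steady, and nothing else has been disturbed: rod in the beaker at (405,255), carrier over the dish at (332,207). Handing in.

```bash
python3 - <<'E'
from cell import env
print(env.sign_off())
E
```

```text
the job is handed in; nothing more can be done
None
```

I stirred the beads, stood the rod in the glass beaker, and handed the job in at about 31.5 s with the carrier held over the dish.

- **Stirring:** the rod went about 1⅔ turns round the dish, the last 1¼ of them wide enough to push the outer beads ahead. It then pushed through the middle to move the centre bead. On the first pass a bead was briefly pinched against the wall at 5.5 N, so I eased inward and widened the circle.
- **Beads:** I counted all eight in the dish straight after stirring. In the last picture the carrier block hides some of them, so I could not recount. No bead shows on the bench.
- **Rod:** it leans on the beaker rim, tip on the beaker floor.
- **Carrier:** it is gripped at its balance point with 60 N. Measured against the images, the block centre is within about 1 mm of the dish centre and its underside is at z ≈ 0.160, about 60 mm above the rim. Calibration is good to about 2 mm.
- **Level and steady:** the block, bar end and leg fall within about 1–1.5 pixels of a level carrier, which is under about 1° of tilt. The arm was still, and the carrier touches nothing but the gripper.
- **Bystanders:** the vial, jar, petri dish and pipette are where they were.

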